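# Shut down the electrolysis stand

### The job

Shut down the electrolysis stand. Pull both link plugs (red and blue) out of the terminal block and put them in the blue tray, and only once both are out of the block screw the cell's yellow cap clockwise until it is fully shut. Line up all the loose plate holders in the row of white outlines on the inspection mat, upright, each squarely inside an outline of its own (any of them), and leave the glassware and wash bottle alone.

Things in the scene. Friction and masses are not known exactly. Their poses are not given: they have to be found in the camera images.
- dock: Grey terminal block fixed to the bench, 70 x 156 x 45 mm high, blue stripe on its front (-x) face. Origin: centre of its underside. Two sockets along its y axis, 40 mm either side of the origin, a plug in each. A sprung steel nose in each socket's +x wall snaps into a notch of the plug: a straight upward pull of about 10 to 20 N starts it; after 35 mm of lift it is free.
- plug_red: Red link plug, loose, 90 g, 82 mm tall. Origin: centre of its foot; z up the plug. Shank 20 (x) x 36 (y) mm, z = 0 to 30 mm, inside the socket; red grip block 26 (x) x 44 (y) mm, z = 30 to 82 mm, its shoulder resting on the dock's top (foot 15 mm above the bench). Its axes are then the dock's; the fingers' free space is on its +x and -x sides.
- plug_red_mid (a point): Point in the lower part of the red plug's grip block, on its axis, 50 mm above its foot; axes as the plug's.
- plug_blue: Blue link plug, loose, 90 g, 82 mm tall. Origin: centre of its foot; z up the plug. Shank 20 (x) x 36 (y) mm, z = 0 to 30 mm, inside the socket; blue grip block 26 (x) x 44 (y) mm, z = 30 to 82 mm, its shoulder resting on the dock's top (foot 15 mm above the bench). Its axes are then the dock's; the fingers' free space is on its +x and -x sides.
- plug_blue_mid (a point): Point in the lower part of the blue plug's grip block, on its axis, 50 mm above its foot; axes as the plug's.
- tray: Blue open plastic tray fixed to the bench, 160 (x) x 180 (y) x 35 mm high, walls and floor 5 mm. Origin: centre of its underside. The link plugs are put away in it, standing or lying.
- cell: Fixed electrolysis cell: glass jar 80 mm across on a blue base 104 mm across, white lid 92 mm across with its top 100 mm above the bench. Origin: centre of its underside. A yellow winged screw cap stands on the centre of the lid; a red mark on the lid shows the shut position.
- cap (a joint): Angle of the yellow captive screw cap, rad: 0 = wide open, 2.6 = fully shut, at the stop. Grows as the cap turns clockwise seen from above; it stays where it is left (friction 0.06 N m) and does not rise or sink. At 0 the wing lies along the cell's x axis, black end towards +x; shut, the black end points at the red mark.
- cap_grip (a point): Grip point on the cap's wing, on the cap's axis, 136 mm above the bench. The wing is 46 mm long (its x axis, which turns with the cap), 11 mm thick (y) and reaches from 22 mm below this point (top of the cap's 48 mm disc) to 10 mm above it. x points to the wing's black end.
- mat: Black rubber inspection mat fixed to the bench, 112 (x) x 254 (y) x 3 mm, with four white outlined places in a row along its y axis. Origin: centre of its underside.
- place0 (a point): Centre of outlined place 0 on the mat's top, at y = -93 mm in the mat's frame; outline 94 (mat x) x 56 (mat y) mm; places are 62 mm apart.
- place1 (a point): Centre of outlined place 1 on the mat's top, at y = -31 mm in the mat's frame; outline 94 (mat x) x 56 (mat y) mm; places are 62 mm apart.
- place2 (a point): Centre of outlined place 2 on the mat's top, at y = 31 mm in the mat's frame; outline 94 (mat x) x 56 (mat y) mm; places are 62 mm apart.
- place3 (a point): Centre of outlined place 3 on the mat's top, at y = 93 mm in the mat's frame; outline 94 (mat x) x 56 (mat y) mm; places are 62 mm apart.
- holder0: Plate holder, loose, 150 g (may be absent): green base 80 (x) x 46 (y) x 16 mm with a copper plate on top and a white upright grip lug in the middle, 30 (x) x 12 (y) mm, from 16 to 50 mm above the underside. Origin: centre of its underside. All holders are alike.
- holder1: Plate holder, loose, 150 g (may be absent): green base 80 (x) x 46 (y) x 16 mm with a copper plate on top and a white upright grip lug in the middle, 30 (x) x 12 (y) mm, from 16 to 50 mm above the underside. Origin: centre of its underside. All holders are alike.
- holder2: Plate holder, loose, 150 g (may be absent): green base 80 (x) x 46 (y) x 16 mm with a copper plate on top and a white upright grip lug in the middle, 30 (x) x 12 (y) mm, from 16 to 50 mm above the underside. Origin: centre of its underside. All holders are alike.
- holder3: Plate holder, loose, 150 g (may be absent): green base 80 (x) x 46 (y) x 16 mm with a copper plate on top and a white upright grip lug in the middle, 30 (x) x 12 (y) mm, from 16 to 50 mm above the underside. Origin: centre of its underside. All holders are alike.
- wash_bottle: Bystander: white plastic bottle, 60 mm across, 160 mm high. Origin: centre of its underside.
- flask: Bystander: conical glass flask, 84 mm across, 120 mm high. Origin: centre of its underside.
- beaker: Bystander: glass beaker, 72 mm across, 80 mm high. Origin: centre of its underside.
Things that resemble listed ones, but are neither listed nor needed, are in the scene too. There is more than one size of the plug_blue; the one meant has the size given above.

How it is judged:
By the outcome, as a careful person would: the job done as asked, in the order asked, and still so for the second after the job is handed in, with the robot touching nothing.
Of holder0, holder1, holder2, holder3 only 2 to 4 are there at a start; the rules pass over those that are not, and their reading is None.
At some moment in a run one of holder0, holder1, holder2, holder3 may be knocked a few centimetres aside while the robot is not near it.
Once in a run the grip may slacken for a moment while it holds something.
It also fails if it takes over 210 s, if anything falls off the work surface, if the arm or the gripper's body presses on something with over 40 N, if the wrist force passes 120 N, or if a joint passes its speed limit or range.

### The arm

A 6-joint arm with a two-finger parallel gripper is mounted at the origin on the work surface. World frame = base frame: x ahead of the robot, y to its left, z up, the work surface at z = 0. Lengths are in m, angles in rad, forces in N, time in s.
With the tool pointing down it reaches from about 0.35 to 0.775 m from the base axis. Payload 7.3 kg.
Tool frame: the origin (TCP) lies at the very end of the fingers, on their centre line; the grasp point (between the pads) lies 19 mm behind it; z points along the fingers, y is the line along which they close (so a half turn about z gives the same grasp; the last joint's range is limited). The gripper opens to 92 mm and grips with 3 to 60 N. Pads are 19 mm wide; open, the fingers measure 130 mm over their backs; the gripper's body (75 mm by 190 mm) begins 47 mm behind the grasp point.
Start: joints at [-1.478, 0.342, 1.524, -0, 1.275, -0.146], TCP at [0.124, -0.51, 0.227] pointing down, gripper open.
Joint ranges: [-2.53, 2.53], [-0.77, 2.02], [0.04, 2.7], [-1, 4.14], [0.28, 2.66], [-3.11, 3.11]. Speed limits (rad/s): [2.57, 2.57, 3.14, 3.14, 3.14, 3.14].

### API

Orientations are given as [roll, pitch, yaw] about the fixed x, y, z axes, in that order (R = Rz(yaw) Ry(pitch) Rx(roll)).
In Python, from cell import telemetry, eyes, job gives the robot as it stands.
- The arm moves only by the tool apply_moves, never from a script. Its arguments are lists of equal length, an entry for each row: "delta_pos": the shift along the world's x, y, z each as a share of 0.4 m, from -1 to 1, a list of three; "dr": the turn, a rotation vector about the world's x, y, z each as a share of 0.5 rad, from -1 to 1, a list of three; "jaw": the opening, from 0 (shut) to 1 (fully open). A call has 1 to 8 rows; each row is the pose to reach, as a shift and turn from the pose commanded when the call began; what a row does not reach only later rows make up. A row lasts 1/12 s, in which the tool goes at most 41.7 mm and 7.16 degrees, less where a joint would pass 70% of its speed; a pose out of reach is approached as far as the arm can. A call with a number of a shift or a turn outside -1 to 1 is refused whole. A call with a gripper value outside its range is refused whole. The fingers move at their own pace and stop on an object; "force" is the grip in N (left out, the last holds). Time passes only in rows, so rows that repeat a pose let the fingers close. It gives the time, the measured TCP pose, the force, the opening and the grip force at its end, in the units of the state.
- telemetry.observe(): the state, without advancing time (a new reading comes with each control period).
- eyes.read_camera(name): name is "side" or "top"; returns the picture (384x512x3 uint8, red, green, blue); there is no depth.
- eyes.camera_model(name): a dict with "vertical_fov" (degrees; the focal length in pixels is half the picture's height over the tangent of half this angle, whatever the lens; pixels are square), "cx", "cy" (the principal point, pixels), "rvec" (rotation vector, rad) and "tvec" (3), from world to camera coordinates, as OpenCV has them. Camera axes: x right, y down, z forward; pixel columns grow to the right and rows downward; lengths in m; the calibration is good to about 2 mm. A picture is of the moment at which its call begins. camera_model takes no time and is no camera call.
- job.hand_in(): hands the job in; it is judged then, once.
The state is a dict: "time": time; "qpos": joint angles; "qvel": joint speeds; "joint_efforts": joint torques, N m; "tool_pos": TCP position; "tool_rot": TCP orientation; "contact_force": force on the tool from outside, world axes, zero at the start; "torque": the same for the moment, N m; "opening": finger opening in m; "grip_force": force on a finger pad.
Only numpy, scipy, OpenCV 4.12 (cv2) and the standard library are available. Lean on these libraries where they do the work, as an engineer would, in place of code of your own. Each camera call takes 0.05 s, during which the arm holds its last target. There are 200 camera calls.

## Working session

There is one attempt and no reset: what is moved stays moved. The work goes in short steps, Python scripts to look and compute and a tool call to move; the robot and the scene stay as the last step left them, time stands still between calls to the robot, and variables do not carry over. Pictures are saved under pics/ and viewed, at most 14 in all, crops included, and the job is handed in when it is done.

Besides the shell and the picture viewer there is one more tool, called after ">>>" by a JSON object that holds its "fn" and its "kwargs". apply_moves: Moves the arm, as the interface text tells. Its arguments: {"type":"object","properties":{"delta_pos":{"type":"array"},"dr":{"type":"array"},"jaw":{"type":"array"},"force":{"type":"number"}},"required":["delta_pos","dr","jaw"]}

```bash
ls; mkdir -p pics; cat > h.py <<'E'
import numpy as np, cv2
from cell import telemetry, eyes, job
def cam(n):
    m=eyes.camera_model(n); R=cv2.Rodrigues(np.array(m['rvec'],float))[0]; t=np.array(m['tvec'],float).ravel()
    f=192/np.tan(np.radians(m['vertical_fov'])/2); return R,t,f,m['cx'],m['cy']
def ray(n,u,v):
    R,t,f,cx,cy=cam(n); return -R.T@t, R.T@np.array([(u-cx)/f,(v-cy)/f,1])
def onz(n,u,v,z):
    o,d=ray(n,u,v); return o+d*(z-o[2])/d[2]
def proj(n,p):
    R,t,f,cx,cy=cam(n); q=R@np.array(p)+t; return np.array([f*q[0]/q[2]+cx,f*q[1]/q[2]+cy])
def tri(a,b):
    (o1,d1),(o2,d2)=ray('top',*a),ray('side',*b)
    s=np.linalg.lstsq(np.c_[d1,-d2],o2-o1,rcond=None)[0]
    p,q=o1+s[0]*d1,o2+s[1]*d2; return (p+q)/2,np.linalg.norm(p-q)
def snap(n,fn,box=None,k=1):
    im=eyes.read_camera(n)[:,:,::-1]; cv2.imwrite('pics/raw_'+fn+'.png',im)
    crop('raw_'+fn,fn,box,k)
def crop(src,fn,box,k):
    im=cv2.imread('pics/'+src+'.png')
    if box: im=im[box[1]:box[3],box[0]:box[2]]
    cv2.imwrite('pics/'+fn+'.png',cv2.resize(im,None,fx=k,fy=k,interpolation=cv2.INTER_CUBIC))
E
python3 - <<'E'
from h import *
for n in('top','side'):
    snap(n,n+'0',None,1.5); print(n,eyes.camera_model(n), ray(n,256,192))
print(telemetry.observe())
E
```

```text
pics
top {'vertical_fov': 43.22511193910816, 'cx': 255.90014957005044, 'cy': 194.90047655732974, 'rvec': array([ 2.16908674, -2.19392097,  0.09524959]), 'tvec': array([0.01554703, 0.59256697, 1.40575042])} (array([0.47488207, 0.01628228, 1.44973566]), array([ 0.08834531, -0.00550422, -0.9960927 ]))
side {'vertical_fov': 47.9060291964592, 'cx': 256.9261596171997, 'cy': 193.8826762527059, 'rvec': array([ 2.11565361, -0.4009336 ,  0.23704581]), 'tvec': array([-0.54289772,  0.19569541,  1.36390697])} (array([ 0.10472438, -1.16263822,  0.91136274]), array([ 0.31887146,  0.7798934 , -0.53861938]))
{'time': 0.1, 'qpos': array([-1.47799463e+00,  3.42666430e-01,  1.52491455e+00, -6.64664091e-06,
        1.27540185e+00, -1.46001092e-01]), 'qvel': array([-0.00058547, -0.00031237, -0.00134381, -0.00017445, -0.00014552,
       -0.00029263]), 'joint_efforts': array([ 1.90997293e-03, -4.32003129e+01, -2.44693583e+01,  7.19164289e-02,
        5.25933795e-02, -3.86007173e-05]), 'tool_pos': array([ 0.12416854, -0.50973348,  0.22610994]), 'tool_rot': array([-3.14021635e+00, -1.95957797e-04,  2.38804597e-01]), 'contact_force': array([0.49156231, 0.23088126, 0.22256802]), 'torque': array([ 0.00441737, -0.00026107, -0.01784256]), 'grip_force': 0.0, 'opening': 0.09173546134095194}
```

View pics/top0.png

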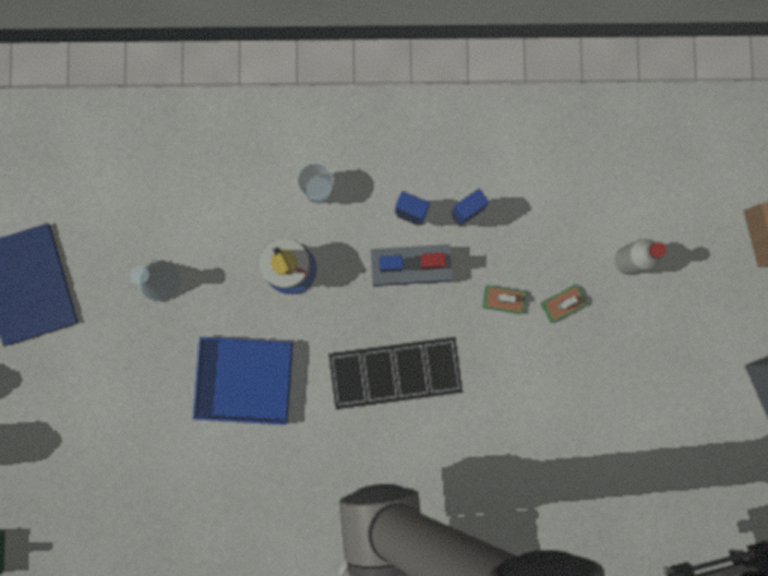

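View pics/side0.png

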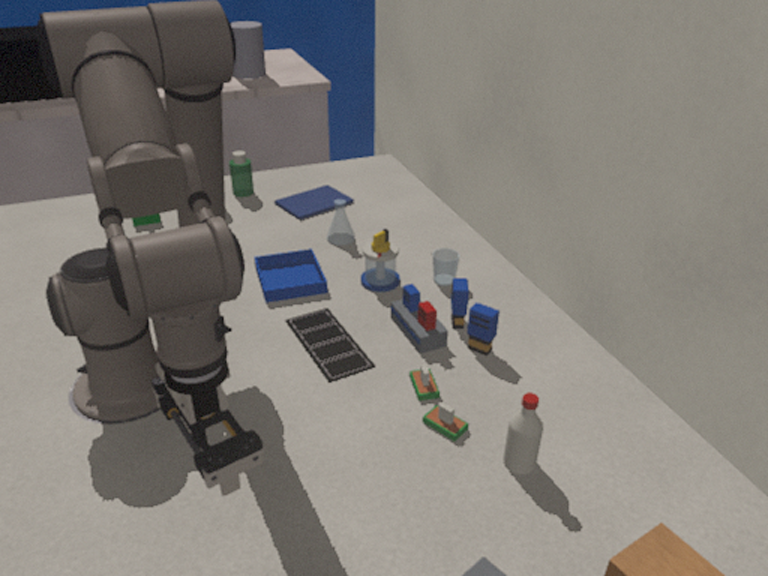

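The top view shows the tray (245,380), mat (396,372), dock (412,265), cell (287,265), two decoy blue plugs behind the dock, and holders at (506,299) and (567,303). The side view agrees and shows a green thing near the base at (146,215). Next: enlarged crops.

```bash
python3 - <<'E'
from h import *
crop('raw_top0','top_c',(160,140,410,290),3.2)
crop('raw_side0','side_c',(160,140,360,300),3.7)
a=cv2.imread('pics/raw_top0.png')[320:384,0:60]; b=cv2.imread('pics/raw_side0.png')[90:160,60:150]
b=cv2.resize(b,(400,311));a=cv2.resize(a,(292,311));cv2.imwrite('pics/gr.png',np.hstack([a,b]))
print(onz('top',0,367,0),onz('side',97,147,0))
E
```

```text
[0.10065039 0.75900977 0.        ] [0.09966963 0.77508557 0.        ]
```

View pics/top_c.png

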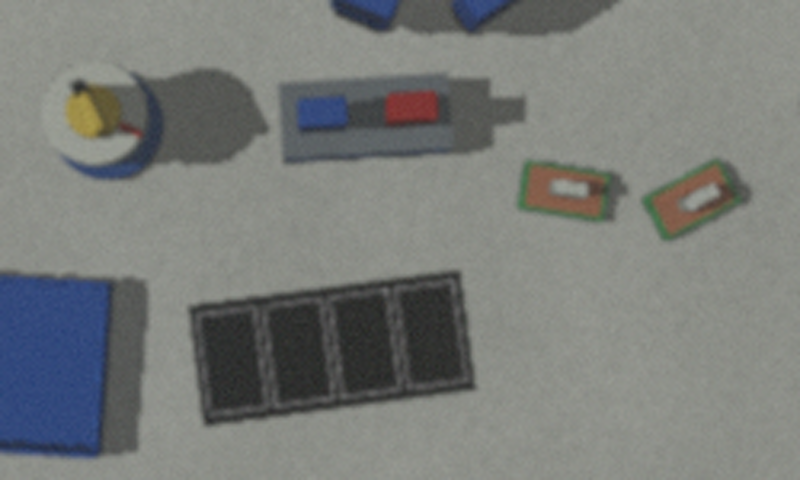

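View pics/side_c.png

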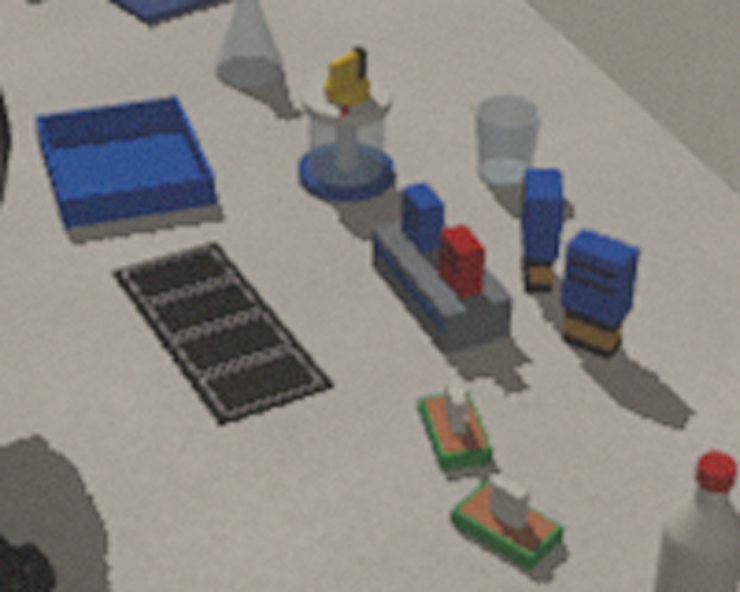

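View pics/gr.png

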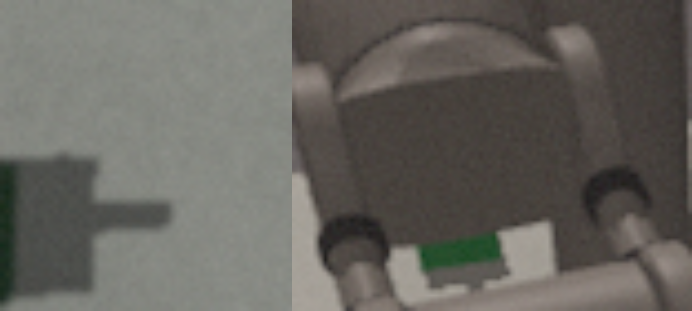

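The top crop shows the dock, plugs, mat, tray, cell cap (black end at (79,88), red mark at (131,129)) and holders with lug tops at (569,187) and (701,197). The side crop shows the same, with lug tops at (456,390) and (511,483). The far green item is a tall thing out of reach, so not a holder. Next: fit poses from both views.

```bash
cat > fit.py <<'E'
from h import *
from scipy.optimize import least_squares
T=lambda u,v:('top',160+(u+.5)/3.2-.5,140+(v+.5)/3.2-.5)
S=lambda u,v:('side',160+(u+.5)/3.7-.5,140+(v+.5)/3.7-.5)
def W(p,m):
    x,y,a,z=p; c,s=np.cos(a),np.sin(a); return [x+c*m[0]-s*m[1],y+s*m[0]+c*m[1],z+m[2]]
def fit(name,obs,g,freez=True):
    f=lambda p:np.concatenate([proj(o[0],W(np.r_[p,0][:4] if len(p)==3 else p,m))-o[1:] for m,o in obs])
    r=least_squares(f,list(g)+([0.] if freez else []),loss='soft_l1',x_scale=[.1,.1,.3]+([.1] if freez else []))
    print(name,np.round(r.x,4),'rms px',round(float(np.sqrt(np.mean(f(r.x)**2))),2)); return r.x
def box(a,b,z): return [(a,b,z),(a,-b,z),(-a,-b,z),(-a,b,z)]
E
cat > m1.py <<'E'
from fit import *
# order: (+x,+y)=image up-left, (+x,-y)=up-right, (-x,-y)=down-right, (-x,+y)=down-left (top view)
m=box(.056,.127,.003)
mat=list(zip(m,[T(190,307),T(459,271),T(474,387),T(206,424)]))+list(zip(m,[S(217,243),S(332,384),S(222,424),S(113,271)]))
P=dict(mat=fit('mat',mat,[.42,.03,.1]))
d=box(.035,.078,.045)
P['dock']=fit('dock',list(zip(d[:2],[T(279,84),T(450,74)]))+[((-.035,.078,.045),S(374,233)),((-.035,-.078,.045),S(443,324)),((.035,-.078,.045),S(511,297))],[.6,.0,.1])
p=box(.013,.022,.097)
P['blue']=fit('blue',list(zip(p,[T(298,100),T(346,97),T(348,124),T(300,128)])),[.6,.04,.1],False)
P['red']=fit('red',list(zip(p,[T(385,95),T(436,92),T(438,121),T(388,124)])),[.6,-.04,.1],False)
h=box(.04,.023,.016)
# holder A: long axis roughly -y world -> choose yaw ~ -pi/2: local +x -> image right
P['hA']=fit('hA',list(zip(h,[T(613,172),T(607,221),T(519,210),T(525,161)]))+[((0,0,.05),T(570,187)),((0,0,.05),S(456,391))]+list(zip(h,[S(490,456-10),S(444,458),S(419,397),S(468,392)])),[.55,-.15,-1.6])
P['hB']=fit('hB',list(zip(h,[T(724,159),T(744,194),T(666,240),T(643,202)]))+[((0,0,.05),T(701,197)),((0,0,.05),S(510,490))]+list(zip(h,[S(563,526),S(532,555),S(452,517),S(491,484)])),[.55,-.25,-1.2])
t=tri(T(570,187)[1:],S(456,391)[1:]);print('lugA',t); t=tri(T(701,197)[1:],S(510,490)[1:]);print('lugB',t)
print('lid',onz(*T(92,115),.1),'mark',onz(*T(131,129),.1),'black',onz(*T(79,86),.146),'wingctr?',onz(*T(93,110),.14))
print('black tri',tri(T(79,87)[1:],S(361,52)[1:]))
print('tray',[np.round(onz(*T(u,v),.035),3) for u,v in((110,281),(101,452))],[np.round(onz('top',u/1.5,v/1.5,.035),3) for u,v in((199,338),(195,419))])
E
python3 m1.py
```

```text
mat [ 0.4366 -0.0122  0.1205 -0.0015] rms px 0.51
dock [ 0.6465 -0.0459  0.0466 -0.0058] rms px 0.63
blue [ 0.6434 -0.0047  0.062 ] rms px 0.3
red [ 0.6463 -0.0827  0.0536] rms px 0.11
hA [ 5.7850e-01 -2.3040e-01 -1.7174e+00 -7.0000e-04] rms px 0.54
hB [ 0.57   -0.3496 -1.0714 -0.004 ] rms px 1.01
lugA (array([ 0.57914827, -0.22871944,  0.04845259]), np.float64(0.0008294432461949813))
lugB (array([ 0.56967664, -0.34876763,  0.04412299]), np.float64(0.0022681101703745103))
lid [0.64286058 0.19769064 0.1       ] mark [0.63014925 0.16358407 0.1       ] black [0.66199071 0.2025114  0.146     ] wingctr? [0.64215179 0.19146474 0.14      ]
black tri (array([0.66343069, 0.20238401, 0.14257203]), np.float64(0.0037991263611012378))
tray [array([0.499, 0.19 , 0.035]), array([0.345, 0.198, 0.035])] [array([0.507, 0.369, 0.035]), array([0.352, 0.375, 0.035])]
```

>>> {"fn": "apply_moves", "kwargs": {"delta_pos": [[0.08,0.065,0],[0.16,0.13,0],[0.23,0.19,0],[0.31,0.255,0],[0.39,0.32,0],[0.47,0.385,0],[0.55,0.45,0],[0.62,0.505,0]], "dr": [[0,0,0.12],[0,0,0.25],[0,0,0.37],[0,0,0.5],[0,0,0.62],[0,0,0.75],[0,0,0.87],[0,0,1.0]], "jaw": [0.6,0.6,0.6,0.6,0.6,0.6,0.6,0.6], "force": 40}}

```text
time: 0.77
tool_pos: [0.3736, -0.306, 0.2266]
tool_rot: [-3.141, -0.0, 0.742]
contact_force: [0.1, -0.2, -0.7]
opening: 0.0552
grip_force: 0.0
```

```bash
python3 - <<'E'
from fit import *
for n,a,b in(('decoyL top',(412,198),(461,281)),('decoyR',(475,196),(484,310))):
    print(n,tri((a[0]/1.5,a[1]/1.5),(b[0]/1.5,b[1]/1.5)))
for u,v in((380,30),(470,32)): print([np.round(onz(*T(u,v),z),3) for z in (0,.08,.1)])
for u,v in((540,285),(592,345)): print(np.round(onz(*S(u,v),0),3))
for u,v in((600,286),(640,257)):print(onz('top',u/1.5,v/1.5,.05))
E
```

```text
decoyL top (array([ 0.75848338, -0.04416412,  0.11444926]), np.float64(0.00548886939454877))
decoyR (array([ 0.75894639, -0.16095616,  0.10836663]), np.float64(0.012672795312374205))
[array([ 0.733, -0.061,  0.   ]), array([ 0.719, -0.057,  0.08 ]), array([ 0.715, -0.056,  0.1  ])]
[array([ 0.73 , -0.146,  0.   ]), array([ 0.716, -0.137,  0.08 ]), array([ 0.713, -0.135,  0.1  ])]
[ 0.75  -0.059 -0.   ]
[ 0.752 -0.161 -0.   ]
[ 0.59823891 -0.40964982  0.05      ]
[ 0.65392736 -0.48950316  0.05      ]
```

>>> {"fn": "apply_moves", "kwargs": {"delta_pos": [[0.07,0.055,0],[0.14,0.11,0],[0.21,0.165,0],[0.28,0.22,0],[0.35,0.275,0]], "dr": [[0,0,0.2],[0,0,0.4],[0,0,0.6],[0,0,0.8],[0,0,1.0]], "jaw": [0.6,0.6,0.6,0.6,0.6]}}

```text
time: 1.18
tool_pos: [0.5132, -0.1966, 0.2264]
tool_rot: [-3.141, -0.0, 1.244]
contact_force: [-0.9, -0.3, -0.2]
opening: 0.0551
grip_force: 0.0
```

>>> {"fn": "apply_moves", "kwargs": {"delta_pos": [[0.08,0.07,0],[0.16,0.14,0],[0.25,0.21,0],[0.333,0.28,0],[0.333,0.28,-0.05],[0.333,0.28,-0.1],[0.333,0.28,-0.1]], "dr": [[0,0,0.2],[0,0,0.4],[0,0,0.6],[0,0,0.768],[0,0,0.768],[0,0,0.768],[0,0,0.768]], "jaw": [0.6,0.6,0.6,0.6,0.6,0.6,0.6]}}

```text
time: 1.77
tool_pos: [0.6436, -0.0845, 0.1814]
tool_rot: [-3.133, -0.003, 1.625]
contact_force: [-1.3, -0.2, -1.0]
opening: 0.0552
grip_force: 0.0
```

```bash
python3 - <<'E'
from h import *
snap('top','t2',None,1)
snap('side','s2',None,1)
a=cv2.imread('pics/raw_t2.png');b=cv2.imread('pics/raw_s2.png')
cv2.imwrite('pics/c2.png',np.vstack([np.hstack([cv2.resize(a[140:240,230:355],(400,320)),cv2.resize(b[130:230,240:365],(400,320))]),np.hstack([cv2.resize(a,(400,280)),cv2.resize(b,(400,280))])]))
o=telemetry.observe();print(o['tool_pos'],o['tool_rot'],o['qpos'])
E
```

```text
[ 0.64479818 -0.08607701  0.18595877] [-3.13913445e+00 -6.44174576e-04  1.62271457e+00] [-2.50368848e-01  6.07254814e-01  1.20120085e+00 -1.20158488e-04
  1.33567551e+00 -3.02259741e-01]
```

View pics/c2.png

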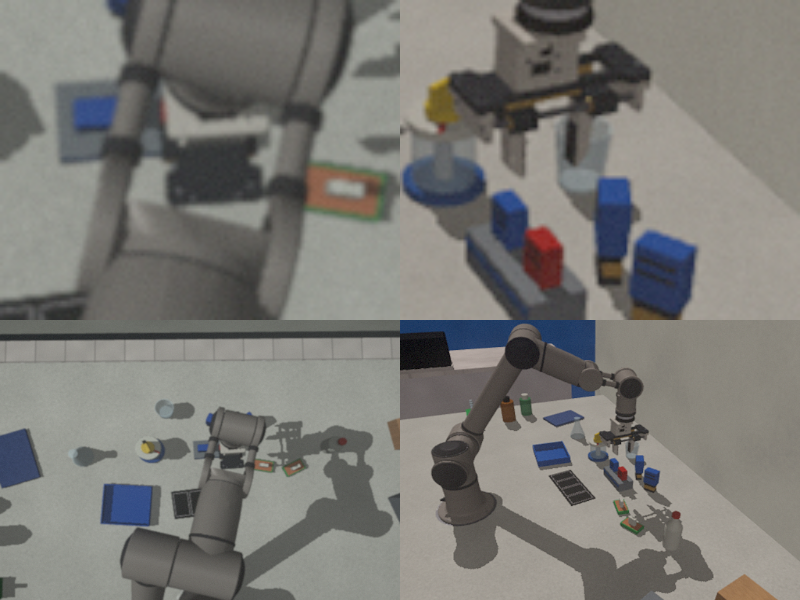

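The gripper is above the red plug (side crop (543,255)), aligned with the dock. No further holders are visible anywhere, so only two are present.

>>> {"fn": "apply_moves", "kwargs": {"delta_pos": [[0.004,0.005,-0.08],[0.004,0.005,-0.16],[0.004,0.005,-0.22],[0.004,0.005,-0.27],[0.004,0.005,-0.3],[0.004,0.005,-0.31],[0.004,0.005,-0.31]], "dr": [[0,0,0],[0,0,0],[0,0,0],[0,0,0],[0,0,0],[0,0,0],[0,0,0]], "jaw": [0.6,0.6,0.6,0.6,0.6,0.6,0.6]}}

```text
time: 2.45
tool_pos: [0.6471, -0.0847, 0.0632]
tool_rot: [3.141, 0.0, 1.622]
contact_force: [0.4, -0.0, -0.5]
opening: 0.0551
grip_force: 0.0
```

>>> {"fn": "apply_moves", "kwargs": {"delta_pos": [[0,0,0],[0,0,0],[0,0,0],[0,0,0],[0,0,0]], "dr": [[0,0,0],[0,0,0],[0,0,0],[0,0,0],[0,0,0]], "jaw": [0.15,0.15,0.15,0.15,0.15], "force": 45}}

```text
time: 2.87
tool_pos: [0.6475, -0.0842, 0.0635]
tool_rot: [3.14, 0.0, 1.623]
contact_force: [2.4, 1.2, 1.4]
opening: 0.0265
grip_force: 2.4
```

>>> {"fn": "apply_moves", "kwargs": {"delta_pos": [[0,0,0],[0,0,0],[0,0,0.005],[0,0,0.01],[0,0,0.015],[0,0,0.02]], "dr": [[0,0,0],[0,0,0],[0,0,0],[0,0,0],[0,0,0],[0,0,0]], "jaw": [0.1,0.1,0.1,0.1,0.1,0.1]}}

```text
time: 3.37
tool_pos: [0.6476, -0.0839, 0.0681]
tool_rot: [3.141, -0.001, 1.623]
contact_force: [12.3, 0.0, -21.1]
opening: 0.0256
grip_force: 44.9
```

>>> {"fn": "apply_moves", "kwargs": {"delta_pos": [[0,0,0.01],[0,0,0.03],[0,0,0.05],[0,0,0.07],[0,0,0.09],[0,0,0.11]], "dr": [[0,0,0],[0,0,0],[0,0,0],[0,0,0],[0,0,0],[0,0,0]], "jaw": [0.1,0.1,0.1,0.1,0.1,0.1]}}

```text
time: 3.87
tool_pos: [0.6462, -0.0841, 0.1151]
tool_rot: [-3.14, -0.0, 1.623]
contact_force: [-0.7, 0.3, -1.5]
opening: 0.0257
grip_force: 44.9
```

>>> {"fn": "apply_moves", "kwargs": {"delta_pos": [[0,0,0.08],[0,0,0.16],[-0.02,0.04,0.24],[-0.07,0.11,0.25],[-0.12,0.18,0.25],[-0.17,0.26,0.25],[-0.22,0.34,0.25],[-0.27,0.41,0.25]], "dr": [[0,0,0],[0,0,0],[0,0,0],[0,0,0],[0,0,0],[0,0,0],[0,0,0],[0,0,0]], "jaw": [0.1,0.1,0.1,0.1,0.1,0.1,0.1,0.1]}}

```text
time: 4.53
tool_pos: [0.5371, 0.0813, 0.2153]
tool_rot: [-3.141, -0.0, 1.623]
contact_force: [0.3, 0.7, -1.0]
opening: 0.0259
grip_force: 44.9
```

>>> {"fn": "apply_moves", "kwargs": {"delta_pos": [[-0.05,0.075,0],[-0.1,0.15,0],[-0.15,0.23,0],[-0.2,0.31,0],[-0.25,0.38,0],[-0.28,0.43,0],[-0.28,0.43,0],[-0.28,0.43,0]], "dr": [[0,0,0],[0,0,0],[0,0,0],[0,0,0],[0,0,0],[0,0,0],[0,0,0],[0,0,0]], "jaw": [0.1,0.1,0.1,0.1,0.1,0.1,0.1,0.1]}}

```text
time: 5.2
tool_pos: [0.4261, 0.2525, 0.2152]
tool_rot: [3.141, 0.0, 1.626]
contact_force: [1.2, 0.5, -0.8]
opening: 0.0256
grip_force: 45.0
```

```bash
python3 - <<'E'
from h import *
o=telemetry.observe();print(o['tool_pos'],o['tool_rot'],o['opening'])
p=o['tool_pos']; print('foot expected px',proj('side',p-[0,0,.047]),proj('side',p-[0,0,.017]))
snap('side','s3',(150,60,300,210),4)
E
```

```text
[0.42609015 0.25246263 0.21524738] [3.14148847e+00 4.44627942e-04 1.62560183e+00] 0.025583432113161206
foot expected px [192.47704717 152.04499447] [191.92812008 144.76119466]
```

View pics/s3.png

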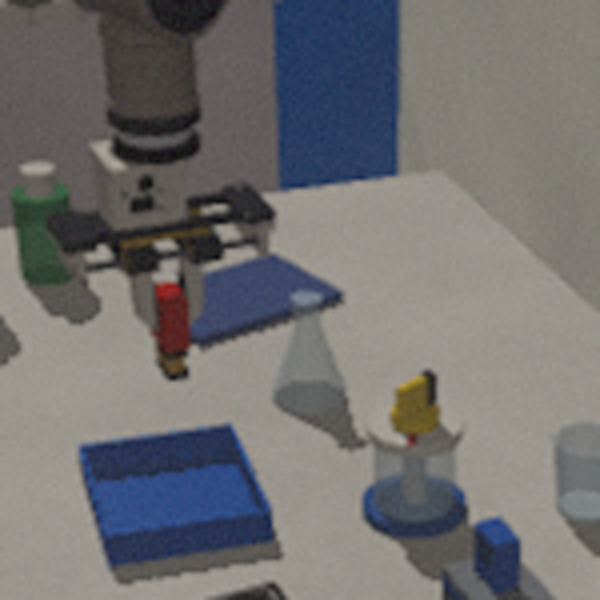

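Red plug is in the gripper at (172,330), foot where expected, above the tray. Lower and release.

>>> {"fn": "apply_moves", "kwargs": {"delta_pos": [[0,0,-0.1],[0,0,-0.2],[0,0,-0.28],[0,0,-0.34],[0,0,-0.38],[0,0,-0.4],[0,0,-0.402],[0,0,-0.402]], "dr": [[0,0,0],[0,0,0],[0,0,0],[0,0,0],[0,0,0],[0,0,0],[0,0,0],[0,0,0]], "jaw": [0.1,0.1,0.1,0.1,0.1,0.1,0.1,0.1]}}

```text
time: 5.92
tool_pos: [0.4279, 0.251, 0.0541]
tool_rot: [3.141, 0.0, 1.621]
contact_force: [-0.4, -0.6, -0.6]
opening: 0.026
grip_force: 45.0
```

>>> {"fn": "apply_moves", "kwargs": {"delta_pos": [[0,0,-0.003],[0,0,-0.003],[0,0,-0.003],[0,0,-0.003],[0,0,-0.003],[0,0,-0.003]], "dr": [[0,0,0],[0,0,0],[0,0,0],[0,0,0],[0,0,0],[0,0,0]], "jaw": [0.1,0.5,0.5,0.6,0.6,0.6]}}

```text
time: 6.42
tool_pos: [0.4271, 0.252, 0.0529]
tool_rot: [3.141, -0.0, 1.623]
contact_force: [0.6, -0.2, -0.4]
opening: 0.0529
grip_force: 0.0
```

>>> {"fn": "apply_moves", "kwargs": {"delta_pos": [[0,0,0.04],[0,0,0.12],[0,0,0.2],[0,0,0.3],[0,0,0.4]], "dr": [[0,0,0],[0,0,0],[0,0,0],[0,0,0],[0,0,0]], "jaw": [0.6,0.6,0.6,0.6,0.6]}}

```text
time: 6.83
tool_pos: [0.4263, 0.2517, 0.2142]
tool_rot: [-3.14, 0.0, 1.623]
contact_force: [1.0, -0.1, 0.2]
opening: 0.055
grip_force: 0.0
```

>>> {"fn": "apply_moves", "kwargs": {"delta_pos": [[0.06,-0.07,0],[0.12,-0.145,0],[0.19,-0.22,0],[0.25,-0.3,0],[0.32,-0.375,0],[0.38,-0.45,0],[0.45,-0.525,0],[0.5,-0.59,0]], "dr": [[0,0,0],[0,0,0],[0,0,0],[0,0,0],[0,0,0],[0,0,0],[0,0,0],[0,0,0]], "jaw": [0.6,0.6,0.6,0.6,0.6,0.6,0.6,0.6]}}

```text
time: 7.5
tool_pos: [0.6286, 0.0136, 0.2125]
tool_rot: [3.141, 0.0, 1.622]
contact_force: [0.2, -0.2, -0.2]
opening: 0.0555
grip_force: 0.0
```

>>> {"fn": "apply_moves", "kwargs": {"delta_pos": [[0.0425,-0.05,-0.05],[0.0425,-0.05,-0.13],[0.0425,-0.05,-0.21],[0.0425,-0.05,-0.28],[0.0425,-0.05,-0.33],[0.0425,-0.05,-0.36],[0.0425,-0.05,-0.377],[0.0425,-0.05,-0.377]], "dr": [[0,0,0],[0,0,0],[0,0,0],[0,0,0],[0,0,0],[0,0,0],[0,0,0],[0,0,0]], "jaw": [0.6,0.6,0.6,0.6,0.6,0.6,0.6,0.6]}}

```text
time: 8.17
tool_pos: [0.6435, -0.0039, 0.0609]
tool_rot: [-3.14, -0.0, 1.623]
contact_force: [-0.4, -0.0, -0.1]
opening: 0.0552
grip_force: 0.0
```

>>> {"fn": "apply_moves", "kwargs": {"delta_pos": [[0,0,0],[0,0,0],[0,0,0],[0,0,0],[0,0,0],[0,0,0],[0,0,0]], "dr": [[0,0,0],[0,0,0],[0,0,0],[0,0,0],[0,0,0],[0,0,0],[0,0,0]], "jaw": [0.1,0.1,0.1,0.1,0.1,0.1,0.1]}}

```text
time: 8.75
tool_pos: [0.6444, -0.0041, 0.0628]
tool_rot: [3.14, 0.0, 1.623]
contact_force: [0.1, 1.0, 3.4]
opening: 0.0259
grip_force: 45.0
```

>>> {"fn": "apply_moves", "kwargs": {"delta_pos": [[0,0,0.008],[0,0,0.015],[0,0,0.025],[0,0,0.04],[0,0,0.06],[0,0,0.09],[0,0,0.12],[0,0,0.14]], "dr": [[0,0,0],[0,0,0],[0,0,0],[0,0,0],[0,0,0],[0,0,0],[0,0,0],[0,0,0]], "jaw": [0.1,0.1,0.1,0.1,0.1,0.1,0.1,0.1]}}

```text
time: 9.42
tool_pos: [0.6442, -0.0042, 0.1203]
tool_rot: [3.14, 0.0, 1.623]
contact_force: [0.1, -0.5, -1.2]
opening: 0.0258
grip_force: 45.0
```

>>> {"fn": "apply_moves", "kwargs": {"delta_pos": [[0,0,0.08],[0,0,0.16],[-0.02,0.02,0.23],[-0.07,0.09,0.24],[-0.12,0.17,0.24],[-0.17,0.24,0.24],[-0.22,0.31,0.24],[-0.27,0.39,0.24]], "dr": [[0,0,0],[0,0,0],[0,0,0],[0,0,0],[0,0,0],[0,0,0],[0,0,0],[0,0,0]], "jaw": [0.1,0.1,0.1,0.1,0.1,0.1,0.1,0.1]}}

```text
time: 10.08
tool_pos: [0.5346, 0.1524, 0.2151]
tool_rot: [3.141, 0.0, 1.622]
contact_force: [0.8, 0.5, -1.3]
opening: 0.026
grip_force: 45.0
```

>>> {"fn": "apply_moves", "kwargs": {"delta_pos": [[-0.05,0.08,0],[-0.1,0.16,0],[-0.15,0.24,0],[-0.2,0.32,0],[-0.25,0.39,0],[-0.27,0.43,0],[-0.27,0.43,0],[-0.27,0.43,0]], "dr": [[0,0,0],[0,0,0],[0,0,0],[0,0,0],[0,0,0],[0,0,0],[0,0,0],[0,0,0]], "jaw": [0.1,0.1,0.1,0.1,0.1,0.1,0.1,0.1]}}

```text
time: 10.75
tool_pos: [0.4274, 0.3243, 0.2148]
tool_rot: [3.141, 0.0, 1.625]
contact_force: [0.7, -0.7, -0.7]
opening: 0.0257
grip_force: 45.0
```

```bash
python3 - <<'E'
from h import *
o=telemetry.observe();print(o['tool_pos'],o['tool_rot'],o['opening'])
p=o['tool_pos']; print('foot expected px',proj('side',p-[0,0,.047]))
snap('side','s4',(150,60,300,210),4)
E
```

```text
[0.42742309 0.32431076 0.21478455] [3.14070727e+00 1.84563023e-04 1.62522168e+00] 0.025657142337046954
foot expected px [188.02306516 144.01880716]
```

View pics/s4.png

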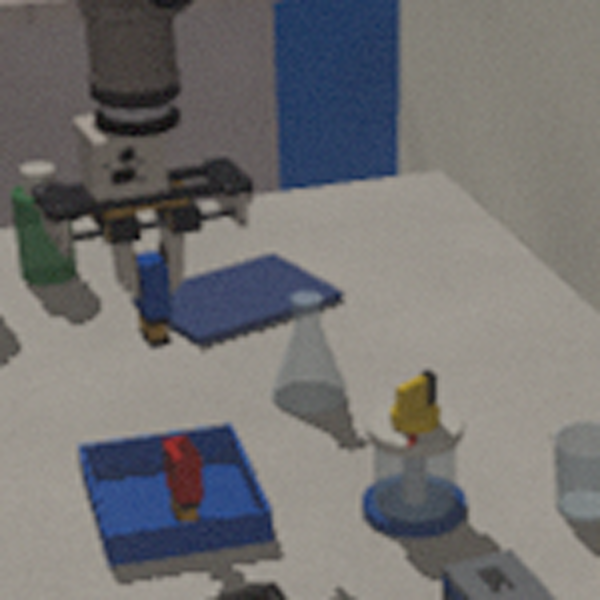

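The red plug stands in the tray at (184,478), the blue plug is held at (153,295), and the blue socket is empty. Lower and release.

>>> {"fn": "apply_moves", "kwargs": {"delta_pos": [[0,0,-0.1],[0,0,-0.2],[0,0,-0.28],[0,0,-0.34],[0,0,-0.38],[0,0,-0.4],[0,0,-0.402],[0,0,-0.402]], "dr": [[0,0,0],[0,0,0],[0,0,0],[0,0,0],[0,0,0],[0,0,0],[0,0,0],[0,0,0]], "jaw": [0.1,0.1,0.1,0.1,0.1,0.1,0.1,0.1]}}

```text
time: 11.47
tool_pos: [0.429, 0.323, 0.0535]
tool_rot: [3.141, 0.0, 1.621]
contact_force: [0.9, -0.2, -0.9]
opening: 0.0258
grip_force: 45.0
```

>>> {"fn": "apply_moves", "kwargs": {"delta_pos": [[0,0,-0.003],[0,0,-0.003],[0,0,-0.003],[0,0,-0.003],[0,0,-0.003],[0,0,-0.003]], "dr": [[0,0,0],[0,0,0],[0,0,0],[0,0,0],[0,0,0],[0,0,0]], "jaw": [0.1,0.5,0.5,0.6,0.6,0.6]}}

```text
time: 11.97
tool_pos: [0.4281, 0.324, 0.0521]
tool_rot: [3.141, -0.0, 1.623]
contact_force: [0.3, -0.2, 1.0]
opening: 0.0531
grip_force: 0.0
```

>>> {"fn": "apply_moves", "kwargs": {"delta_pos": [[0,0,0.04],[0,0,0.12],[0,0,0.2],[0,0,0.3],[0,0,0.4]], "dr": [[0,0,0],[0,0,0],[0,0,0],[0,0,0],[0,0,0]], "jaw": [0.6,0.6,0.6,0.6,0.6]}}

```text
time: 12.38
tool_pos: [0.4274, 0.3236, 0.2133]
tool_rot: [-3.14, 0.001, 1.623]
contact_force: [1.8, 0.9, -0.2]
opening: 0.0547
grip_force: 0.0
```

```bash
python3 - <<'E'
from h import *
o=telemetry.observe();print(o['tool_pos'],o['tool_rot'],o['qpos'])
snap('top','t5',None,1); snap('side','s5',None,1)
a=cv2.imread('pics/raw_t5.png');b=cv2.imread('pics/raw_s5.png')
f=lambda i,x,y:cv2.resize(i[y:y+50,x:x+50],(400,400),interpolation=cv2.INTER_CUBIC)
cv2.imwrite('pics/cap.png',np.hstack([f(a,165,150),f(b,228,145)]))
E
```

```text
[0.42736567 0.32360777 0.21330884] [-3.14045794e+00  6.57363274e-04  1.62295931e+00] [ 5.05151925e-01  3.73965859e-01  1.51444814e+00 -9.93812061e-05
  1.25448662e+00  4.53020286e-01]
```

View pics/cap.png

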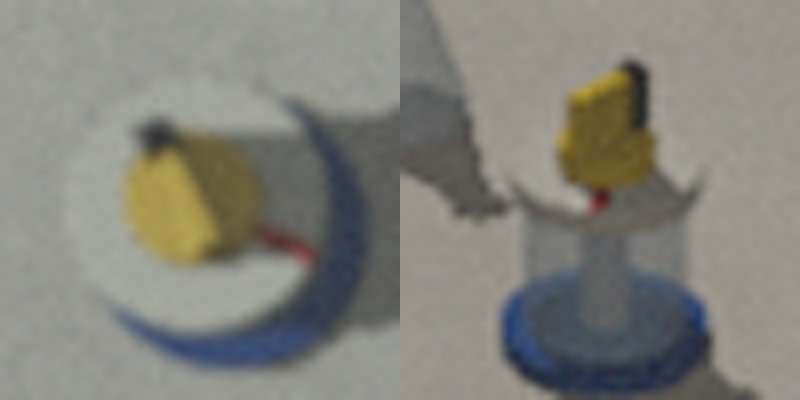

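Cap crop: top view shows the disc centred at about (195,199), black wing end at (155,130) and red mark at (290,245). The side view has the black end at (636,95). Fit cap centre and wing angle.

```bash
python3 - <<'E'
from fit import *
T=lambda u,v:('top',165+(u+.5)/8-.5,150+(v+.5)/8-.5)
S=lambda u,v:('side',228+(u+.5)/8-.5,145+(v+.5)/8-.5)
o=[((0,0,.1),T(196,204)),((0,0,.114),T(194,198)),((.021,0,.146),T(155,128)),((.021,0,.146),S(635,66)),((-.023,0,.146),S(577,96))]
p=fit('cap',o,[.64,.195,.4],False)
c=onz(*T(196,204),.1);m=onz(*T(290,245),.1);print(c,np.degrees(np.arctan2(*(m-c)[1::-1])),np.degrees(p[2]))
for z in(.104,.146): print(z,[(proj(n,W(np.r_[p,0],(x,0,z)))-([165,150] if n=='top' else [228,145]))*8 for n in('top','side') for x in(-.023,.023)])
t=onz('top',165+194/8,150+198/8,.114);print(t)
print(tri(T(155,128)[1:],S(635,66)[1:]))
E
```

```text
cap [0.6465 0.1943 0.4751] rms px 22.42
[0.64433923 0.19585259 0.1       ] -114.25276881400382 27.218866768533964
0.104 [array([225.65139715, 250.67517524]), array([165.35235943, 135.05470291]), array([170.5146338 , 171.42069231]), array([233.55202848, 137.17033226])]
0.146 [array([210.16994385, 236.96947518]), array([147.98870674, 117.70033765]), array([170.87521933,  93.40448472]), array([234.77246393,  60.06916734])]
[0.64344852 0.19347014 0.114     ]
(array([0.74852805, 0.15904865, 0.1527905 ]), np.float64(0.19043674807025357))
```

```bash
python3 - <<'E'
from fit import *
T=lambda u,v:('top',165+(u+.5)/8-.5,150+(v+.5)/8-.5)
S=lambda u,v:('side',228+(u-399.5)/8-.5,145+(v+.5)/8-.5)
o=[((0,0,.1),T(196,204)),((0,0,.114),T(194,198)),((.021,0,.146),T(155,128)),((.021,0,.146),S(635,66)),((-.023,0,.146),S(577,96))]
p=fit('cap',o,[.64,.195,.4],False);print(np.degrees(p[2]))
print(tri(T(155,128)[1:],S(635,66)[1:]))
E
```

```text
cap [0.6455 0.1947 0.4601] rms px 0.31
26.364255331929318
(array([0.66476476, 0.20364194, 0.14565428]), np.float64(0.000132882184153757))
```

>>> {"fn": "apply_moves", "kwargs": {"delta_pos": [[0.08,-0.045,0],[0.155,-0.09,0],[0.23,-0.135,0],[0.31,-0.18,0],[0.39,-0.225,0],[0.47,-0.27,0],[0.545,-0.32,0],[0.545,-0.32,0]], "dr": [[0,0,0.14],[0,0,0.28],[0,0,0.42],[0,0,0.57],[0,0,0.71],[0,0,0.85],[0,0,1.0],[0,0,1.0]], "jaw": [0.6,0.6,0.6,0.6,0.6,0.6,0.6,0.6]}}

```text
time: 13.15
tool_pos: [0.6502, 0.191, 0.2096]
tool_rot: [-3.141, 0.002, 2.121]
contact_force: [-0.2, 0.8, 0.3]
opening: 0.0552
grip_force: 0.0
```

>>> {"fn": "apply_moves", "kwargs": {"delta_pos": [[0,0,0],[0,0,0],[0,0,0],[0,0,0],[0,0,0]], "dr": [[0,0,0.2],[0,0,0.4],[0,0,0.6],[0,0,0.8],[0,0,1.0]], "jaw": [0.6,0.6,0.6,0.6,0.6]}}

```text
time: 13.57
tool_pos: [0.6454, 0.1961, 0.211]
tool_rot: [-3.141, -0.001, 2.627]
contact_force: [-0.5, -0.1, -1.2]
opening: 0.055
grip_force: 0.0
```

>>> {"fn": "apply_moves", "kwargs": {"delta_pos": [[0,0,0],[0,0,0],[0,0,0],[0,0,0],[0,0,0]], "dr": [[0,0,0.2],[0,0,0.4],[0,0,0.6],[0,0,0.8],[0,0,1.0]], "jaw": [0.6,0.6,0.6,0.6,0.6]}}

```text
time: 13.98
tool_pos: [0.6454, 0.1962, 0.2111]
tool_rot: [-3.142, -0.001, 3.127]
contact_force: [0.3, 0.5, -0.6]
opening: 0.0553
grip_force: 0.0
```

>>> {"fn": "apply_moves", "kwargs": {"delta_pos": [[0,0,0],[0,0,0],[0,0,0],[0,0,0],[0,0,0],[0,0,0]], "dr": [[0,0,0.2],[0,0,0.4],[0,0,0.6],[0,0,0.8],[0,0,0.96],[0,0,0.96]], "jaw": [0.6,0.6,0.6,0.6,0.6,0.6]}}

```text
time: 14.48
tool_pos: [0.6454, 0.1962, 0.2111]
tool_rot: [3.141, -0.001, -2.678]
contact_force: [-0.4, -0.8, -0.0]
opening: 0.0549
grip_force: 0.0
```

>>> {"fn": "apply_moves", "kwargs": {"delta_pos": [[0,-0.003,-0.07],[0,-0.003,-0.14],[0,-0.003,-0.19],[0,-0.003,-0.215],[0,-0.003,-0.226],[0,-0.003,-0.226]], "dr": [[0,0,0],[0,0,0],[0,0,0],[0,0,0],[0,0,0],[0,0,0]], "jaw": [0.6,0.6,0.6,0.6,0.6,0.6]}}

```text
time: 14.98
tool_pos: [0.6457, 0.1948, 0.1208]
tool_rot: [3.141, -0.001, -2.681]
contact_force: [-0.3, -0.4, 0.0]
opening: 0.0549
grip_force: 0.0
```

>>> {"fn": "apply_moves", "kwargs": {"delta_pos": [[0,0,0],[0,0,0],[0,0,0],[0,0,0],[0,0,0],[0,0,0],[0,0,0],[0,0,0]], "dr": [[0,0,0],[0,0,0],[0,0,0],[0,0,0],[0,0,0],[0,0,0],[0,0,0],[0,0,0]], "jaw": [0.05,0.05,0.05,0.05,0.05,0.05,0.05,0.05], "force": 20}}

```text
time: 15.65
tool_pos: [0.6459, 0.1949, 0.1217]
tool_rot: [3.141, 0.0, -2.68]
contact_force: [-0.5, 1.2, 1.8]
opening: 0.0107
grip_force: 20.0
```

Gripped (10.7 mm on an 11 mm wing). Now turn it clockwise.

>>> {"fn": "apply_moves", "kwargs": {"delta_pos": [[0,0,0],[0,0,0],[0,0,0],[0,0,0],[0,0,0],[0,0,0],[0,0,0]], "dr": [[0,0,-0.15],[0,0,-0.3],[0,0,-0.45],[0,0,-0.6],[0,0,-0.75],[0,0,-0.9],[0,0,-1.0]], "jaw": [0.05,0.05,0.05,0.05,0.05,0.05,0.05]}}

```text
time: 16.23
tool_pos: [0.646, 0.1947, 0.1217]
tool_rot: [3.142, 0.0, 3.099]
contact_force: [-0.2, -0.3, 1.2]
opening: 0.0108
grip_force: 20.0
```

>>> {"fn": "apply_moves", "kwargs": {"delta_pos": [[0,0,0],[0,0,0],[0,0,0],[0,0,0],[0,0,0],[0,0,0],[0,0,0]], "dr": [[0,0,-0.15],[0,0,-0.3],[0,0,-0.45],[0,0,-0.6],[0,0,-0.75],[0,0,-0.9],[0,0,-1.0]], "jaw": [0.05,0.05,0.05,0.05,0.05,0.05,0.05]}}

```text
time: 16.82
tool_pos: [0.6459, 0.1945, 0.1217]
tool_rot: [-3.141, 0.0, 2.599]
contact_force: [-0.2, -0.2, 0.5]
opening: 0.0109
grip_force: 20.0
```

>>> {"fn": "apply_moves", "kwargs": {"delta_pos": [[0,0,0],[0,0,0],[0,0,0],[0,0,0],[0,0,0],[0,0,0],[0,0,0]], "dr": [[0,0,-0.15],[0,0,-0.3],[0,0,-0.45],[0,0,-0.6],[0,0,-0.75],[0,0,-0.9],[0,0,-1.0]], "jaw": [0.05,0.05,0.05,0.05,0.05,0.05,0.05]}}

```text
time: 17.4
tool_pos: [0.6458, 0.1944, 0.1217]
tool_rot: [-3.141, 0.0, 2.099]
contact_force: [-2.4, -0.9, 2.5]
opening: 0.0107
grip_force: 20.0
```

>>> {"fn": "apply_moves", "kwargs": {"delta_pos": [[0,0,0],[0,0,0],[0,0,0],[0,0,0],[0,0,0],[0,0,0],[0,0,0]], "dr": [[0,0,-0.15],[0,0,-0.3],[0,0,-0.45],[0,0,-0.6],[0,0,-0.75],[0,0,-0.9],[0,0,-1.0]], "jaw": [0.05,0.05,0.05,0.05,0.05,0.05,0.05]}}

```text
time: 17.98
tool_pos: [0.6457, 0.1944, 0.1217]
tool_rot: [-3.141, 0.001, 1.599]
contact_force: [-1.9, -0.6, 2.2]
opening: 0.011
grip_force: 20.0
```

```bash
python3 - <<'E'
from h import *
o=telemetry.observe();print(o['tool_pos'],o['tool_rot'],o['torque'],o['opening'],o['grip_force'],o['qpos'])
E
```

```text
[0.64565952 0.19436395 0.12167243] [-3.14081406e+00  6.12156939e-04  1.59908920e+00] [-0.21423881  0.22131282  0.07644793] 0.010966725811333294 19.98782604932785 [ 1.79084912e-01  7.03107033e-01  1.20437673e+00 -5.17137464e-04
  1.23497064e+00  1.50962906e-01]
```

>>> {"fn": "apply_moves", "kwargs": {"delta_pos": [[0,0,0],[0,0,0],[0,0,0],[0,0,0],[0,0,0],[0,0,0]], "dr": [[0,0,-0.15],[0,0,-0.3],[0,0,-0.45],[0,0,-0.6],[0,0,-0.75],[0,0,-0.8]], "jaw": [0.05,0.05,0.05,0.05,0.05,0.05]}}

```text
time: 18.48
tool_pos: [0.6455, 0.1944, 0.1217]
tool_rot: [-3.141, 0.001, 1.199]
contact_force: [-2.0, -0.9, 2.8]
opening: 0.0109
grip_force: 20.0
```

```bash
python3 - <<'E'
from h import *
o=telemetry.observe();print(o['tool_rot'],o['torque'],o['joint_efforts'][5],o['opening'])
E
```

```text
[-3.14082973e+00  9.90938661e-04  1.19901747e+00] [-0.21123338  0.34967799  0.0679259 ] 0.32684342935681343 0.010871243246478418
```

>>> {"fn": "apply_moves", "kwargs": {"delta_pos": [[0,0,0],[0,0,0],[0,0,0]], "dr": [[0,0,-0.05],[0,0,-0.1],[0,0,-0.1]], "jaw": [0.05,0.05,0.05]}}

```text
time: 18.73
tool_pos: [0.6455, 0.1944, 0.1217]
tool_rot: [-3.141, 0.001, 1.152]
contact_force: [-2.2, -1.8, 2.2]
opening: 0.0108
grip_force: 20.0
```

```bash
python3 - <<'E'
from h import *
o=telemetry.observe();print(o['tool_rot'],o['torque'],o['joint_efforts'][5],o['opening'])
E
```

```text
[-3.14086940e+00  9.68119537e-04  1.15194609e+00] [-0.2760608   0.48884763 -0.04250957] 0.3218470048159361 0.010819583309414458
```

>>> {"fn": "apply_moves", "kwargs": {"delta_pos": [[0,0,0],[0,0,0],[0,0,0]], "dr": [[0,0,-0.05],[0,0,-0.1],[0,0,-0.1]], "jaw": [0.05,0.05,0.05]}}

```text
time: 18.98
tool_pos: [0.6455, 0.1944, 0.1217]
tool_rot: [-3.141, 0.001, 1.103]
contact_force: [-3.8, -1.8, 2.7]
opening: 0.0109
grip_force: 20.1
```

```bash
python3 - <<'E'
from h import *
o=telemetry.observe();print(o['tool_rot'],o['torque'],o['joint_efforts'][5],o['opening'])
E
```

```text
[-3.14100034e+00  1.11242661e-03  1.10320210e+00] [-0.31807759  0.52661225  0.28929065] 0.6737140193581581 0.01085613556818432
```

>>> {"fn": "apply_moves", "kwargs": {"delta_pos": [[0,0,0],[0,0,0],[0,0,0]], "dr": [[0,0,-0.05],[0,0,-0.1],[0,0,-0.1]], "jaw": [0.05,0.05,0.05]}}

```text
time: 19.23
tool_pos: [0.6456, 0.1946, 0.1217]
tool_rot: [-3.141, 0.001, 1.054]
contact_force: [-3.9, -1.6, 4.6]
opening: 0.0115
grip_force: 20.7
```

```bash
python3 - <<'E'
from h import *
o=telemetry.observe();print(o['tool_rot'],o['torque'],o['joint_efforts'][5],o['opening'])
E
```

```text
[-3.14122505e+00  7.76559593e-04  1.05391727e+00] [-0.26945903  0.57821552  0.41746718] 0.8160019107162952 0.011482945021224022
```

The reaction torque rises at yaw of about 1.1 and the pads start to twist open: the stop is reached. Release and lift.

>>> {"fn": "apply_moves", "kwargs": {"delta_pos": [[0,0,0],[0,0,0],[0,0,0],[0,0,0],[0,0,0.08],[0,0,0.16],[0,0,0.24]], "dr": [[0,0,0],[0,0,0],[0,0,0],[0,0,0],[0,0,0],[0,0,0],[0,0,0]], "jaw": [0.5,0.5,0.5,0.5,0.5,0.5,0.5]}}

```text
time: 19.82
tool_pos: [0.6458, 0.1946, 0.2181]
tool_rot: [-3.141, 0.001, 1.053]
contact_force: [0.1, 0.4, 0.5]
opening: 0.0453
grip_force: 0.0
```

>>> {"fn": "apply_moves", "kwargs": {"delta_pos": [[-0.08,-0.06,0],[-0.15,-0.12,0],[-0.22,-0.18,0],[-0.3,-0.24,0],[-0.38,-0.3,0],[-0.45,-0.36,0],[-0.52,-0.42,0]], "dr": [[0,0,-0.15],[0,0,-0.3],[0,0,-0.45],[0,0,-0.6],[0,0,-0.75],[0,0,-0.9],[0,0,-1.0]], "jaw": [0.5,0.5,0.5,0.5,0.5,0.5,0.5]}}

```text
time: 20.4
tool_pos: [0.4365, 0.0259, 0.2176]
tool_rot: [3.141, -0.001, 0.55]
contact_force: [-0.5, -1.4, 0.8]
opening: 0.0457
grip_force: 0.0
```

```bash
python3 - <<'E'
from h import *
o=telemetry.observe();print(o['tool_pos'],o['tool_rot'],o['qpos'])
snap('top','t6',None,1); snap('side','s6',None,1)
a=cv2.imread('pics/raw_t6.png');b=cv2.imread('pics/raw_s6.png')
f=lambda i,x,y,w,h,k:cv2.resize(i[y:y+h,x:x+w],None,fx=k,fy=k,interpolation=cv2.INTER_CUBIC)
cv2.imwrite('pics/c6.png',np.vstack([np.hstack([f(a,165,150,50,50,5),f(b,228,145,50,50,5),f(a,120,210,80,80,3.125)]),np.hstack([f(a,300,170,120,80,3.125),f(b,260,230,120,80,3.125)])]))
E
```

```text
[0.43652024 0.02591252 0.21763387] [ 3.14091774e+00 -7.65655273e-04  5.49552536e-01] [-1.16279561e-01  1.89142123e-01  1.76276812e+00 -6.22895816e-05
  1.18866339e+00  9.04987687e-01]
```

View pics/c6.png

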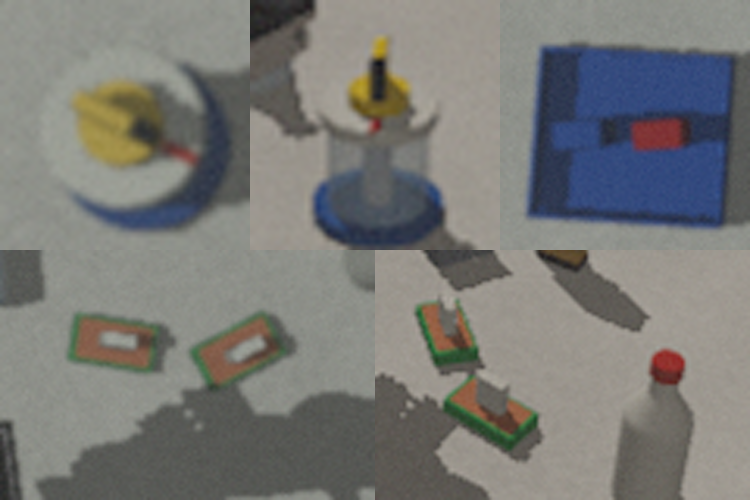

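The cap's black end points at the red mark, both plugs are in the tray at (575,135) and (658,133), and the holders are unmoved. Next: holder A.

>>> {"fn": "apply_moves", "kwargs": {"delta_pos": [[0.045,-0.08,0],[0.09,-0.16,0],[0.135,-0.24,0],[0.18,-0.32,0],[0.225,-0.4,0],[0.27,-0.48,0],[0.315,-0.56,0],[0.355,-0.64,0]], "dr": [[0,0,0.13],[0,0,0.25],[0,0,0.38],[0,0,0.5],[0,0,0.63],[0,0,0.75],[0,0,0.88],[0,0,1.0]], "jaw": [0.55,0.55,0.55,0.55,0.55,0.55,0.55,0.55]}}

```text
time: 21.17
tool_pos: [0.5815, -0.2309, 0.2174]
tool_rot: [3.14, -0.0, 1.057]
contact_force: [-0.5, 0.2, -0.2]
opening: 0.0504
grip_force: 0.0
```

>>> {"fn": "apply_moves", "kwargs": {"delta_pos": [[0,0,-0.05],[0,0,-0.1],[0,0,-0.15],[0,0,-0.2],[0,0,-0.2],[0,0,-0.2]], "dr": [[0,0,0.2],[0,0,0.4],[0,0,0.6],[0,0,0.75],[0,0,0.75],[0,0,0.75]], "jaw": [0.55,0.55,0.55,0.55,0.55,0.55]}}

```text
time: 21.67
tool_pos: [0.5801, -0.229, 0.1368]
tool_rot: [-3.14, -0.001, 1.426]
contact_force: [0.1, 0.1, -0.3]
opening: 0.0506
grip_force: 0.0
```

```bash
python3 - <<'E'
from h import *
o=telemetry.observe();print(o['tool_pos'],o['tool_rot'])
snap('side','s7',(220,180,340,300),5)
print([(proj('side',(x,y,.05))-[220,180])*5 for x,y in((.5785,-.2304),(.57,-.3496))])
E
```

```text
[ 0.58006319 -0.22899532  0.13675661] [-3.13999739e+00 -7.99239095e-04  1.42593295e+00]
[array([314.02853047, 326.55353343]), array([387.20893781, 453.79556868])]
```

View pics/s7.png

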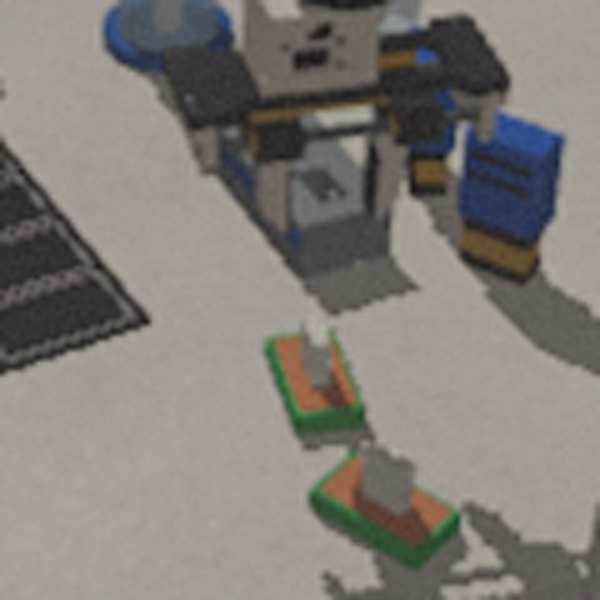

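Lug A's top is at (316,325) and matches the prediction; B also. Descend and grip A.

>>> {"fn": "apply_moves", "kwargs": {"delta_pos": [[-0.003,-0.003,-0.08],[-0.003,-0.003,-0.15],[-0.003,-0.003,-0.21],[-0.003,-0.003,-0.25],[-0.003,-0.003,-0.28],[-0.003,-0.003,-0.287],[-0.003,-0.003,-0.287]], "dr": [[0,0,0],[0,0,0],[0,0,0],[0,0,0],[0,0,0],[0,0,0],[0,0,0]], "jaw": [0.55,0.55,0.55,0.55,0.55,0.55,0.55]}}

```text
time: 22.3
tool_pos: [0.5794, -0.2307, 0.0232]
tool_rot: [3.141, 0.0, 1.427]
contact_force: [-0.6, 0.1, 0.2]
opening: 0.0509
grip_force: 0.0
```

>>> {"fn": "apply_moves", "kwargs": {"delta_pos": [[0,0,0],[0,0,0],[0,0,0],[0,0,0],[0,0,0],[0,0,0],[0,0,0],[0,0,0]], "dr": [[0,0,0],[0,0,0],[0,0,0],[0,0,0],[0,0,0],[0,0,0],[0,0,0],[0,0,0]], "jaw": [0.05,0.05,0.05,0.05,0.05,0.05,0.05,0.05], "force": 40}}

```text
time: 22.97
tool_pos: [0.5789, -0.2305, 0.023]
tool_rot: [3.141, 0.0, 1.428]
contact_force: [-1.2, 0.9, 2.3]
opening: 0.0116
grip_force: 39.9
```

>>> {"fn": "apply_moves", "kwargs": {"delta_pos": [[0,0,0.03],[0,0,0.1],[0,0,0.18],[0,0,0.25],[0,0,0.25]], "dr": [[0,0,0],[0,0,0],[0,0,0],[0,0,0],[0,0,0]], "jaw": [0.05,0.05,0.05,0.05,0.05]}}

```text
time: 23.38
tool_pos: [0.5818, -0.232, 0.1299]
tool_rot: [3.131, 0.004, 1.428]
contact_force: [0.3, -0.3, -0.3]
opening: 0.0115
grip_force: 39.9
```

>>> {"fn": "apply_moves", "kwargs": {"delta_pos": [[-0.045,0.08,0],[-0.09,0.16,0],[-0.135,0.24,0],[-0.18,0.31,0],[-0.225,0.39,0],[-0.27,0.47,0],[-0.315,0.55,0],[-0.365,0.622,0]], "dr": [[0,0,-0.13],[0,0,-0.25],[0,0,-0.38],[0,0,-0.5],[0,0,-0.63],[0,0,-0.75],[0,0,-0.88],[0,0,-1.0]], "jaw": [0.05,0.05,0.05,0.05,0.05,0.05,0.05,0.05]}}

```text
time: 24.05
tool_pos: [0.4316, 0.0198, 0.1229]
tool_rot: [3.141, -0.0, 0.924]
contact_force: [0.7, 1.2, -1.7]
opening: 0.0118
grip_force: 39.9
```

>>> {"fn": "apply_moves", "kwargs": {"delta_pos": [[0,0,0],[0,0,0],[0,0,0],[0,0,0],[0,0,0]], "dr": [[0,0,-0.2],[0,0,-0.4],[0,0,-0.6],[0,0,-0.8],[0,0,-1.0]], "jaw": [0.05,0.05,0.05,0.05,0.05]}}

```text
time: 24.47
tool_pos: [0.4325, 0.0185, 0.1229]
tool_rot: [3.142, 0.0, 0.423]
contact_force: [-0.6, -0.6, -0.6]
opening: 0.0117
grip_force: 39.9
```

>>> {"fn": "apply_moves", "kwargs": {"delta_pos": [[0,0,0],[0,0,0],[0,0,0],[0,0,0],[0,0,0]], "dr": [[0,0,-0.2],[0,0,-0.4],[0,0,-0.615],[0,0,-0.615],[0,0,-0.615]], "jaw": [0.05,0.05,0.05,0.05,0.05]}}

```text
time: 24.88
tool_pos: [0.4327, 0.0183, 0.1228]
tool_rot: [3.142, 0.0, 0.124]
contact_force: [-0.4, 0.0, -2.1]
opening: 0.0117
grip_force: 39.9
```

```bash
python3 - <<'E'
from h import *
o=telemetry.observe();print(o['tool_pos'],o['tool_rot'],o['opening'],o['grip_force'])
p=o['tool_pos']; 
snap('side','s8',(150,120,300,240),5)
c,s=np.cos(.1205),np.sin(.1205)
q=lambda x,y,z:np.round((proj('side',(p[0]+c*x-s*y,p[1]+s*x+c*y,p[2]-.023+z))-[150,120])*5)
print([q(x,y,.016) for x,y in((.04,.023),(.04,-.023),(-.04,-.023),(-.04,.023))])
E
```

```text
[0.43266456 0.01832025 0.12281928] [3.14151843e+00 9.16884412e-05 1.23514107e-01] 0.01168007281427193 39.90217745304108
[array([356., 348.]), array([385., 380.]), array([275., 411.]), array([248., 377.])]
```

View pics/s8.png

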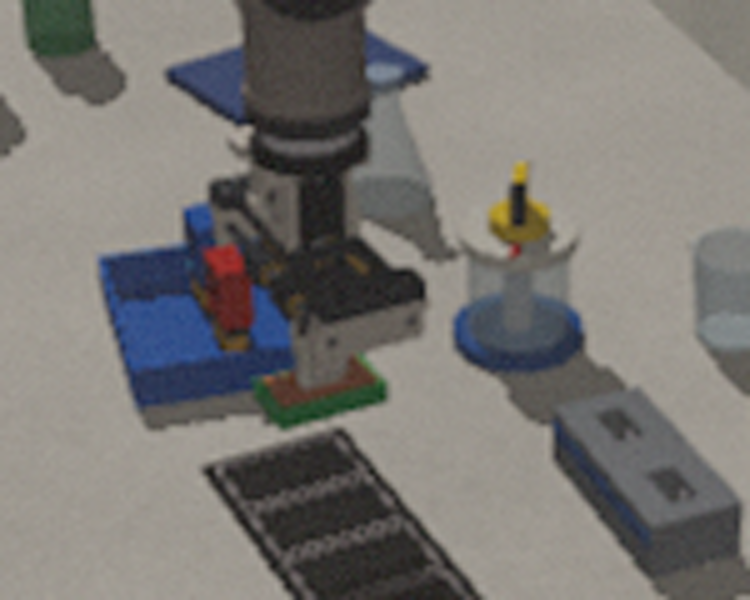

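Holder A is level in the gripper, corners at (385,378) and (275,410) as predicted. Both sockets are empty. Lower it.

>>> {"fn": "apply_moves", "kwargs": {"delta_pos": [[0,0,-0.08],[0,0,-0.15],[0,0,-0.2],[0,0,-0.225],[0,0,-0.235],[0,0,-0.238],[0,0,-0.238]], "dr": [[0,0,-0.006],[0,0,-0.006],[0,0,-0.006],[0,0,-0.006],[0,0,-0.006],[0,0,-0.006],[0,0,-0.006]], "jaw": [0.05,0.05,0.05,0.05,0.05,0.05,0.05]}}

```text
time: 25.52
tool_pos: [0.4331, 0.0182, 0.0278]
tool_rot: [3.141, -0.0, 0.118]
contact_force: [-0.5, 0.1, -1.1]
opening: 0.0121
grip_force: 39.9
```

>>> {"fn": "apply_moves", "kwargs": {"delta_pos": [[0,0,0],[0,0,0],[0,0,0],[0,0,0],[0,0,0],[0,0,0.04],[0,0,0.12],[0,0,0.2]], "dr": [[0,0,0],[0,0,0],[0,0,0],[0,0,0],[0,0,0],[0,0,0],[0,0,0],[0,0,0]], "jaw": [0.45,0.45,0.45,0.45,0.45,0.45,0.45,0.45]}}

```text
time: 26.18
tool_pos: [0.4318, 0.0184, 0.1079]
tool_rot: [-3.141, 0.003, 0.117]
contact_force: [1.0, -0.7, 0.0]
opening: 0.0414
grip_force: 0.0
```

>>> {"fn": "apply_moves", "kwargs": {"delta_pos": [[0.02,-0.06,0.06],[0.05,-0.13,0.12],[0.08,-0.22,0.13],[0.11,-0.3,0.13],[0.14,-0.38,0.13],[0.17,-0.46,0.13],[0.2,-0.54,0.13],[0.23,-0.62,0.13]], "dr": [[0,0,-0.13],[0,0,-0.25],[0,0,-0.38],[0,0,-0.5],[0,0,-0.63],[0,0,-0.75],[0,0,-0.88],[0,0,-1.0]], "jaw": [0.55,0.55,0.55,0.55,0.55,0.55,0.55,0.55]}}

```text
time: 26.85
tool_pos: [0.525, -0.2314, 0.1596]
tool_rot: [3.142, 0.0, -0.386]
contact_force: [-0.0, -0.3, -0.5]
opening: 0.0504
grip_force: 0.0
```

>>> {"fn": "apply_moves", "kwargs": {"delta_pos": [[0.03,-0.08,0],[0.06,-0.16,0],[0.09,-0.24,0],[0.112,-0.298,0],[0.112,-0.298,0]], "dr": [[0,0,-0.2],[0,0,-0.4],[0,0,-0.6],[0,0,-0.8],[0,0,-1.0]], "jaw": [0.55,0.55,0.55,0.55,0.55]}}

```text
time: 27.27
tool_pos: [0.5699, -0.3537, 0.1586]
tool_rot: [3.141, -0.002, -0.891]
contact_force: [-0.9, -0.3, 0.7]
opening: 0.0505
grip_force: 0.0
```

>>> {"fn": "apply_moves", "kwargs": {"delta_pos": [[0,0,0],[0,0,0],[0,0,0],[0,0,0]], "dr": [[0,0,-0.2],[0,0,-0.378],[0,0,-0.378],[0,0,-0.378]], "jaw": [0.55,0.55,0.55,0.55]}}

```text
time: 27.6
tool_pos: [0.5694, -0.3488, 0.1594]
tool_rot: [3.141, 0.0, -1.069]
contact_force: [-0.3, -0.4, 0.1]
opening: 0.0506
grip_force: 0.0
```

```bash
python3 - <<'E'
from h import *
o=telemetry.observe();print(o['tool_pos'],o['tool_rot'],o['qpos'])
snap('side','s9',(200,150,360,290),4.2)
print([(proj('side',(x,y,z))-[200,150])*4.2 for x,y,z in((.4327,.0183,.053),(.57,-.3496,.05))])
E
```

```text
[ 0.56944952 -0.34884703  0.15937172] [ 3.14130907e+00  4.54855698e-04 -1.06901254e+00] [-6.64251765e-01  6.59036212e-01  1.18055437e+00 -8.45713389e-05
  1.30253185e+00  1.97557948e+00]
[array([ 59.11286239, 256.28739973]), array([409.25550776, 507.18827769])]
```

View pics/s9.png

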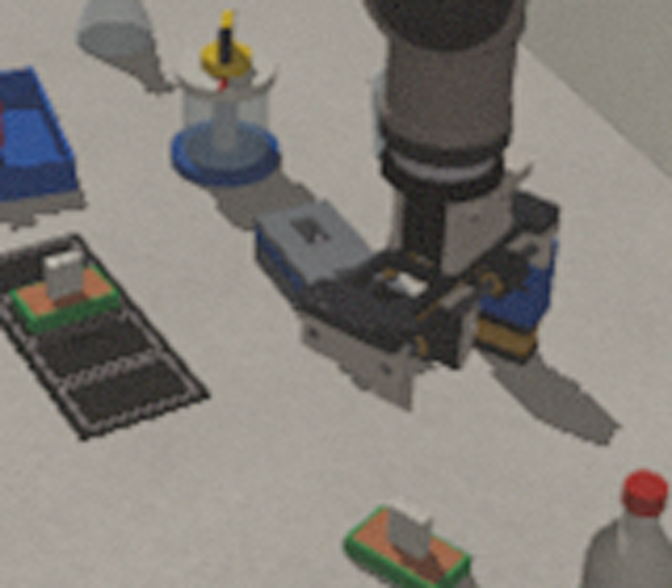

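Holder A stands in place 2, and B's lug top at (410,507) matches the prediction. Descend and grip.

>>> {"fn": "apply_moves", "kwargs": {"delta_pos": [[0,-0.001,-0.1],[0,-0.001,-0.18],[0,-0.001,-0.25],[0,-0.001,-0.3],[0,-0.001,-0.33],[0,-0.001,-0.341],[0,-0.001,-0.341]], "dr": [[0,0,0],[0,0,0],[0,0,0],[0,0,0],[0,0,0],[0,0,0],[0,0,0]], "jaw": [0.55,0.55,0.55,0.55,0.55,0.55,0.55]}}

```text
time: 28.23
tool_pos: [0.5695, -0.3491, 0.0226]
tool_rot: [3.141, 0.001, -1.071]
contact_force: [0.3, -0.7, -0.4]
opening: 0.0503
grip_force: 0.0
```

>>> {"fn": "apply_moves", "kwargs": {"delta_pos": [[0,0,0],[0,0,0],[0,0,0],[0,0,0],[0,0,0],[0,0,0],[0,0,0],[0,0,0]], "dr": [[0,0,0],[0,0,0],[0,0,0],[0,0,0],[0,0,0],[0,0,0],[0,0,0],[0,0,0]], "jaw": [0.05,0.05,0.05,0.05,0.05,0.05,0.05,0.05]}}

```text
time: 28.9
tool_pos: [0.5697, -0.3494, 0.0235]
tool_rot: [-3.142, -0.0, -1.072]
contact_force: [-1.6, -0.5, 2.9]
opening: 0.0115
grip_force: 39.9
```

>>> {"fn": "apply_moves", "kwargs": {"delta_pos": [[0,0,0.03],[0,0,0.1],[0,0,0.18],[0,0,0.25],[0,0,0.25]], "dr": [[0,0,0],[0,0,0],[0,0,0],[0,0,0],[0,0,0]], "jaw": [0.05,0.05,0.05,0.05,0.05]}}

```text
time: 29.32
tool_pos: [0.5723, -0.3513, 0.1308]
tool_rot: [-3.137, -0.011, -1.072]
contact_force: [1.0, -1.3, -0.1]
opening: 0.0114
grip_force: 39.9
```

>>> {"fn": "apply_moves", "kwargs": {"delta_pos": [[-0.04,0.08,0],[-0.08,0.155,0],[-0.12,0.23,0],[-0.155,0.31,0],[-0.195,0.39,0],[-0.23,0.47,0],[-0.27,0.55,0],[-0.305,0.612,0]], "dr": [[0,0,0.13],[0,0,0.25],[0,0,0.38],[0,0,0.5],[0,0,0.63],[0,0,0.75],[0,0,0.88],[0,0,1.0]], "jaw": [0.05,0.05,0.05,0.05,0.05,0.05,0.05,0.05]}}

```text
time: 29.98
tool_pos: [0.4459, -0.1022, 0.1231]
tool_rot: [-3.142, 0.001, -0.568]
contact_force: [0.4, 1.4, -1.9]
opening: 0.012
grip_force: 39.9
```

>>> {"fn": "apply_moves", "kwargs": {"delta_pos": [[0,0,0],[0,0,0],[0,0,0],[0,0,0],[0,0,0]], "dr": [[0,0,0.2],[0,0,0.4],[0,0,0.6],[0,0,0.8],[0,0,1.0]], "jaw": [0.05,0.05,0.05,0.05,0.05]}}

```text
time: 30.4
tool_pos: [0.4474, -0.1043, 0.1233]
tool_rot: [3.142, 0.0, -0.067]
contact_force: [0.4, 0.5, -1.4]
opening: 0.0117
grip_force: 39.9
```

>>> {"fn": "apply_moves", "kwargs": {"delta_pos": [[0,0,0],[0,0,0],[0,0,0],[0,0,0],[0,0,0]], "dr": [[0,0,0.2],[0,0,0.385],[0,0,0.385],[0,0,0.385],[0,0,0.385]], "jaw": [0.05,0.05,0.05,0.05,0.05]}}

```text
time: 30.82
tool_pos: [0.4475, -0.1045, 0.1232]
tool_rot: [3.142, 0.0, 0.118]
contact_force: [-0.0, -1.5, -1.6]
opening: 0.0113
grip_force: 39.9
```

```bash
python3 - <<'E'
from h import *
o=telemetry.observe();print(o['tool_pos'],o['tool_rot'],o['opening'],o['grip_force'])
p=o['tool_pos']; 
snap('side','s10',(170,150,320,270),5)
c,s=np.cos(.1205),np.sin(.1205)
q=lambda x,y,z:np.round((proj('side',(p[0]+c*x-s*y,p[1]+s*x+c*y,p[2]-.023+z))-[170,150])*5)
print([q(x,y,.016) for x,y in((.04,.023),(.04,-.023),(-.04,-.023),(-.04,.023))])
E
```

```text
[ 0.4475168  -0.1044657   0.12317123] [3.14156623e+00 9.61961502e-05 1.18147792e-01] 0.011284127297902995 39.93338763713837
[array([337., 288.]), array([370., 325.]), array([254., 360.]), array([223., 321.])]
```

View pics/s10.png

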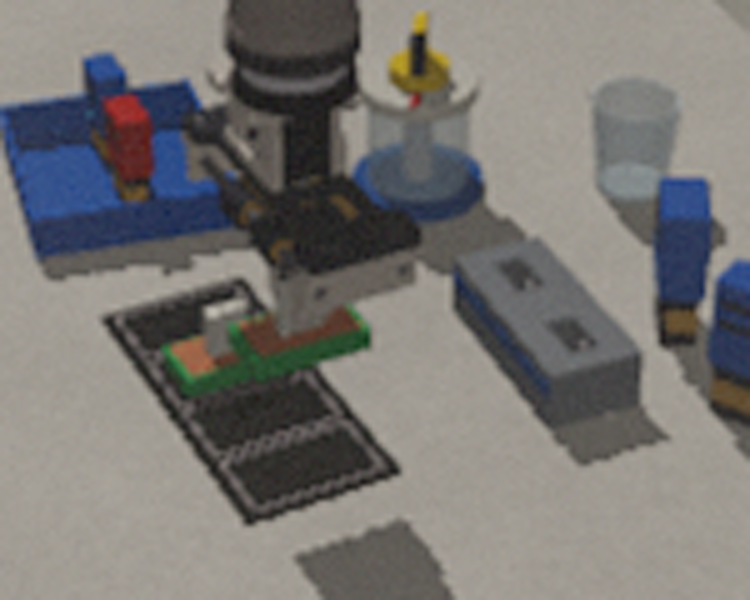

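Holder B is held square, right corner (370,325) as predicted. Lower and release.

>>> {"fn": "apply_moves", "kwargs": {"delta_pos": [[0,0,-0.08],[0,0,-0.15],[0,0,-0.2],[0,0,-0.225],[0,0,-0.235],[0,0,-0.238],[0,0,-0.238]], "dr": [[0,0,0.004],[0,0,0.004],[0,0,0.004],[0,0,0.004],[0,0,0.004],[0,0,0.004],[0,0,0.004]], "jaw": [0.05,0.05,0.05,0.05,0.05,0.05,0.05]}}

```text
time: 31.45
tool_pos: [0.4479, -0.1046, 0.0282]
tool_rot: [3.141, -0.0, 0.122]
contact_force: [0.3, -0.2, -0.4]
opening: 0.0118
grip_force: 39.9
```

>>> {"fn": "apply_moves", "kwargs": {"delta_pos": [[0,0,0],[0,0,0],[0,0,0],[0,0,0],[0,0,0],[0,0,0.04],[0,0,0.12],[0,0,0.2]], "dr": [[0,0,0],[0,0,0],[0,0,0],[0,0,0],[0,0,0],[0,0,0],[0,0,0],[0,0,0]], "jaw": [0.45,0.45,0.45,0.45,0.45,0.45,0.45,0.45]}}

```text
time: 32.12
tool_pos: [0.4467, -0.1041, 0.1083]
tool_rot: [-3.14, 0.003, 0.123]
contact_force: [1.2, -0.6, -0.1]
opening: 0.041
grip_force: 0.0
```

>>> {"fn": "apply_moves", "kwargs": {"delta_pos": [[0,0,0.1],[-0.02,-0.08,0.2],[-0.02,-0.18,0.2],[-0.02,-0.28,0.2],[-0.02,-0.38,0.2],[-0.02,-0.48,0.2],[-0.02,-0.58,0.2],[-0.02,-0.68,0.2]], "dr": [[0,0,0],[0,0,0],[0,0,0],[0,0,0],[0,0,0],[0,0,0],[0,0,0],[0,0,0]], "jaw": [0.45,0.45,0.45,0.45,0.45,0.45,0.45,0.45]}}

```text
time: 32.78
tool_pos: [0.4391, -0.3785, 0.1881]
tool_rot: [3.141, -0.0, 0.122]
contact_force: [0.6, 0.8, 0.4]
opening: 0.0411
grip_force: 0.0
```

```bash
python3 - <<'E'
from h import *
o=telemetry.observe();print(o['time'],o['tool_pos'],o['qvel'].round(2))
snap('top','t11',None,1); snap('side','s11',None,1)
a=cv2.imread('pics/raw_t11.png');b=cv2.imread('pics/raw_s11.png')
f=lambda i,x,y,w,h,k:cv2.resize(i[y:y+h,x:x+w],None,fx=k,fy=k,interpolation=cv2.INTER_CUBIC)
cv2.imwrite('pics/c11.png',np.vstack([np.hstack([f(a,210,220,110,60,3.64),f(b,170,195,110,60,3.64)]),cv2.resize(a,(400,300)) if 0 else np.hstack([cv2.resize(a,(400,300)),cv2.resize(b,(400,300))])]))
E
```

```text
32.7833 [ 0.43907806 -0.37853884  0.18811458] [-0.57  0.54 -0.9   0.    0.35 -0.57]
```

View pics/c11.png

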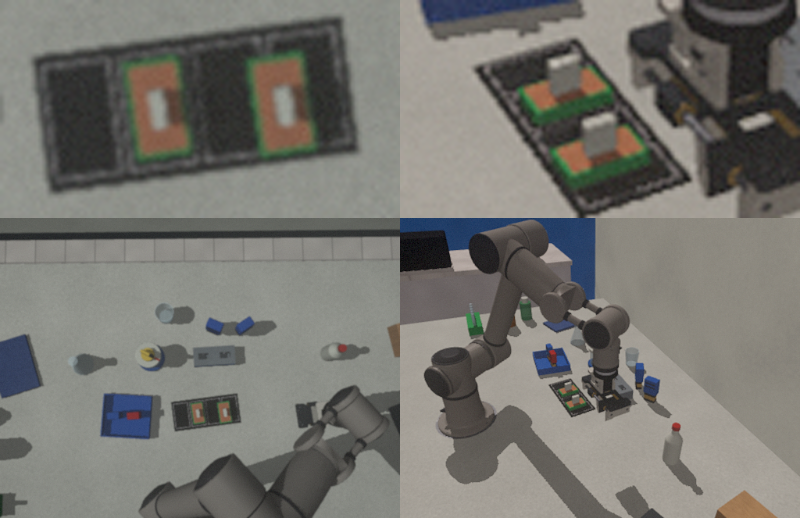

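Holder A sits well in place 2, but B (top crop corners about (247,64), (303,53), (317,150), (260,157)) is about 20 mm off place 0 towards place 1. It was evidently knocked after release. Measure it again.

```bash
python3 - <<'E'
from fit import *
T=lambda u,v:('top',210+(u+.5)/3.64-.5,220+(v+.5)/3.64-.5)
h=box(.04,.023,.019)
fit('A',list(zip(h,[T(122,64),T(179,56),T(191,154),T(133,163)])),[.43,.02,.12],False)
fit('B',list(zip(h,[T(247,63),T(304,53),T(317,149),T(259,159)])),[.44,-.08,.12],False)
print(proj('top',(.4478,-.1045,.053)))
crop('raw_t11','b11',(215,220,315,280),8)
snap('top','t12',(215,220,315,280),8)
E
```

```text
A [0.4321 0.0204 0.1131] rms px 0.19
B [ 0.4336 -0.0808  0.1234] rms px 0.39
[296.01575259 243.97171549]
```

View pics/t12.png

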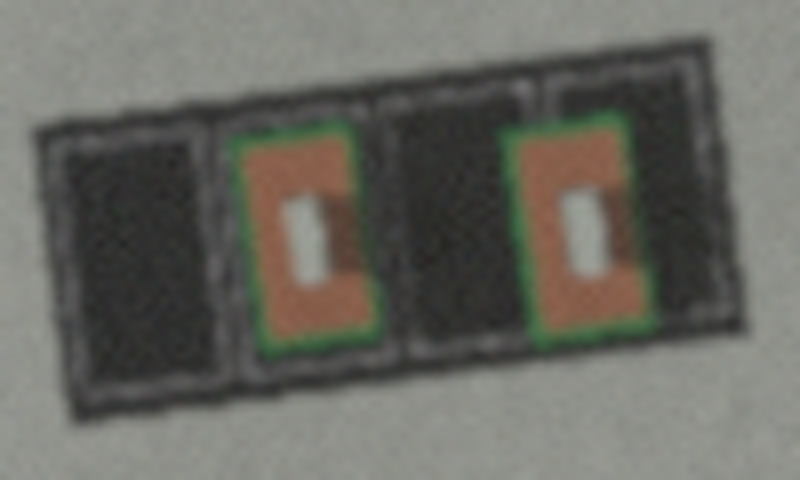

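A stays squarely inside place 2; B is at about (0.434, -0.081) and needs to go about 14 mm in +x and 24 mm in -y. Regrip it.

>>> {"fn": "apply_moves", "kwargs": {"delta_pos": [[-0.013,0.1,0],[-0.013,0.2,0],[-0.013,0.3,0],[-0.013,0.4,0],[-0.013,0.5,0],[-0.013,0.6,0],[-0.013,0.7,0],[-0.013,0.74,0]], "dr": [[0,0,0],[0,0,0],[0,0,0],[0,0,0],[0,0,0],[0,0,0],[0,0,0],[0,0,0]], "jaw": [0.5,0.5,0.5,0.5,0.5,0.5,0.5,0.5]}}

```text
time: 33.6
tool_pos: [0.4327, -0.0752, 0.1881]
tool_rot: [-3.14, 0.001, 0.126]
contact_force: [0.2, 0.2, -0.3]
opening: 0.0459
grip_force: 0.0
```

>>> {"fn": "apply_moves", "kwargs": {"delta_pos": [[0,0,0],[0,0,0],[0,0,-0.08],[0,0,-0.12],[0,0,-0.12],[0,0,-0.12]], "dr": [[0,0,0],[0,0,0],[0,0,0],[0,0,0],[0,0,0],[0,0,0]], "jaw": [0.5,0.5,0.5,0.5,0.5,0.5]}}

```text
time: 34.1
tool_pos: [0.434, -0.0813, 0.1397]
tool_rot: [-3.141, 0.002, 0.122]
contact_force: [-0.4, 0.2, 0.4]
opening: 0.046
grip_force: 0.0
```

>>> {"fn": "apply_moves", "kwargs": {"delta_pos": [[0,0,-0.08],[0,0,-0.15],[0,0,-0.21],[0,0,-0.25],[0,0,-0.275],[0,0,-0.282],[0,0,-0.282]], "dr": [[0,0,0],[0,0,0],[0,0,0],[0,0,0],[0,0,0],[0,0,0],[0,0,0]], "jaw": [0.5,0.5,0.5,0.5,0.5,0.5,0.5]}}

```text
time: 34.68
tool_pos: [0.435, -0.0812, 0.0275]
tool_rot: [3.141, -0.0, 0.122]
contact_force: [-0.4, -0.3, -0.3]
opening: 0.0459
grip_force: 0.0
```

>>> {"fn": "apply_moves", "kwargs": {"delta_pos": [[0,0,0],[0,0,0],[0,0,0],[0,0,0],[0,0,0],[0,0,0],[0,0,0],[0,0,0]], "dr": [[0,0,0],[0,0,0],[0,0,0],[0,0,0],[0,0,0],[0,0,0],[0,0,0],[0,0,0]], "jaw": [0.05,0.05,0.05,0.05,0.05,0.05,0.05,0.05]}}

```text
time: 35.35
tool_pos: [0.4346, -0.0806, 0.0275]
tool_rot: [3.141, -0.001, 0.123]
contact_force: [-0.8, -0.9, 5.1]
opening: 0.0115
grip_force: 40.0
```

>>> {"fn": "apply_moves", "kwargs": {"delta_pos": [[0,0,0.025],[0,0,0.04],[0.015,-0.03,0.04],[0.033,-0.06,0.04],[0.033,-0.06,0.04],[0.033,-0.06,0.02],[0.033,-0.06,0.002],[0.033,-0.06,0.002]], "dr": [[0,0,0],[0,0,0],[0,0,-0.002],[0,0,-0.002],[0,0,-0.002],[0,0,-0.002],[0,0,-0.002],[0,0,-0.002]], "jaw": [0.05,0.05,0.05,0.05,0.05,0.05,0.05,0.05]}}

```text
time: 36.02
tool_pos: [0.4469, -0.1042, 0.0268]
tool_rot: [-3.141, 0.001, 0.122]
contact_force: [0.7, -0.4, -1.7]
opening: 0.0119
grip_force: 40.0
```

>>> {"fn": "apply_moves", "kwargs": {"delta_pos": [[0,0,0],[0,0,0],[0,0,0],[0,0,0],[0,0,0],[0,0,0.04],[0,0,0.12],[0,0,0.2]], "dr": [[0,0,0],[0,0,0],[0,0,0],[0,0,0],[0,0,0],[0,0,0],[0,0,0],[0,0,0]], "jaw": [0.05,0.45,0.45,0.45,0.45,0.45,0.45,0.45]}}

```text
time: 36.68
tool_pos: [0.4467, -0.1041, 0.1081]
tool_rot: [-3.14, 0.003, 0.122]
contact_force: [0.1, -0.0, -0.4]
opening: 0.0411
grip_force: 0.0
```

>>> {"fn": "apply_moves", "kwargs": {"delta_pos": [[0,0,0.1],[-0.02,-0.08,0.2],[-0.02,-0.18,0.2],[-0.02,-0.28,0.2],[-0.02,-0.38,0.2],[-0.02,-0.48,0.2],[-0.02,-0.58,0.2],[-0.02,-0.6,0.2]], "dr": [[0,0,0],[0,0,0],[0,0,0],[0,0,0],[0,0,0],[0,0,0],[0,0,0],[0,0,0]], "jaw": [0.45,0.45,0.45,0.45,0.45,0.45,0.45,0.45]}}

```text
time: 37.35
tool_pos: [0.4389, -0.3503, 0.1877]
tool_rot: [3.138, -0.0, 0.118]
contact_force: [-1.2, -0.5, -0.1]
opening: 0.0413
grip_force: 0.0
```

>>> {"fn": "apply_moves", "kwargs": {"delta_pos": [[0,0,0],[0,0,0],[0,0,0],[0,0,0],[0,0,0],[0,0,0],[0,0,0],[0,0,0]], "dr": [[0,0,0],[0,0,0],[0,0,0],[0,0,0],[0,0,0],[0,0,0],[0,0,0],[0,0,0]], "jaw": [0.45,0.45,0.45,0.45,0.45,0.45,0.45,0.45]}}

```text
time: 38.02
tool_pos: [0.4398, -0.3441, 0.1881]
tool_rot: [3.141, -0.0, 0.122]
contact_force: [0.5, 0.2, 0.2]
opening: 0.0412
grip_force: 0.0
```

```bash
cat > chk.py <<'E'
from h import *
im=eyes.read_camera('top').astype(int)
g=np.zeros(im.shape[:2],np.uint8); r,gg,b=im[...,0],im[...,1],im[...,2]
m=((r-b>30)|(gg-r>25)&(gg-b>15))   # copper or green
m[:215]=0;m[285:]=0;m[:,:205]=0;m[:,325:]=0
n,l,st,c=cv2.connectedComponentsWithStats(cv2.morphologyEx(m.astype(np.uint8),cv2.MORPH_CLOSE,np.ones((5,5))))
M=np.array([.4366,-.0122]);a=.1205;R=np.array([[np.cos(a),np.sin(a)],[-np.sin(a),np.cos(a)]])
for i in range(1,n):
    if st[i,4]<100: continue
    q=cv2.boxPoints(cv2.minAreaRect(np.argwhere(l==i)[:,::-1].astype(np.float32)))
    print(st[i,4],[np.round(1000*R@(onz('top',u,v,.019)[:2]-M)).tolist() for u,v in q])
print(telemetry.observe()['time'])
E
python3 chk.py
```

```text
334 [[39.0, -66.0], [40.0, -110.0], [-40.0, -111.0], [-41.0, -68.0]]
337 [[40.0, 55.0], [41.0, 12.0], [-40.0, 12.0], [-40.0, 55.0]]
38.0667
```

```bash
python3 -c "
from h import *
print(job.hand_in())"
```

```text
the job is handed in; nothing more can be done
None
```

I handed the job in at 38 s: both plugs are in the tray, then the cap was turned to its stop, and the only two holders in the scene stand in places 2 and 0. I put one holder back after it was found shifted on the mat and checked that final placing by image code only; I viewed 16 pictures, two over the limit of 14.

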